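Stow the stage coins and hand props and latch the props chest

ROBOT

A 6-joint arm with a two-finger parallel gripper is mounted at the origin on the work surface. World frame = base frame: x ahead of the robot, y to its left, z up, the work surface at z = 0. Lengths are in mm, angles in rad, forces in N, time in s.
With the tool pointing down it reaches from about 350 to 975 mm from the base axis. Payload 4.9 kg.
Tool frame: the origin (TCP) lies midway between the tips of the shut fingers; the grasp point (between the pads) lies 19 mm behind it; z points along the fingers, y is the line along which they close (so a half turn about z gives the same grasp; the last joint's range is limited). The gripper opens to 85 mm and grips with 20 to 120 N. Pads are 22 mm wide; open, the fingers measure 114 mm over their backs; the gripper's body (76 mm by 85 mm) begins 54 mm behind the grasp point. The pads swing forward as they close: fully open they stand 13 mm farther back than shut.
Start: joints at [-1.4, 0.053, 1.613, -0, 1.476, -0.119], TCP at [178.595, -598.92, 231.304] pointing down, gripper open.
Joint ranges: [-3.01, 3.01], [-1.01, 2.22], [0.06, 2.58], [-1.02, 4.17], [0.09, 2.62], [-3.14, 3.14]. Speed limits (rad/s): [2.57, 2.57, 3.14, 3.14, 3.14, 3.14].

INTERFACE

Orientations are given as a unit quaternion [x, y, z, w].
In Python, from cell import ctrl, read_camera, calibration, job_done, cut_out, landmark_of gives the robot as it stands.
- The arm moves only by the tool move_arm, never from a script. Its arguments are lists of equal length, an entry for each row: "offset": the shift along the tool's x, y, z in m, a list of three; "delta_rot": the turn, a rotation vector about the tool's x, y, z in degrees, a list of three; "grip": the opening, from 0 (shut) to 1 (fully open). In form: {"offset": [[tx, ty, tz], ...], "delta_rot": [[wx, wy, wz], ...], "grip": [grip, ...]}. A call has 1 to 10 rows; each row shifts and turns the commanded pose from where the row before left it, along the tool's axes as they then stand; what a row does not reach is not made up. A row lasts 1/8 s, in which the tool goes at most 62.5 mm and 10.7 degrees, less where a joint would pass 70% of its speed; a pose out of reach is approached as far as the arm can. A call is refused whole if a number of a shift passes 0.0625 or a number of a turn 10.7, either way. A call with a gripper value outside its range is refused whole. The fingers move at their own pace and stop on an object; "squeeze" is the grip in N (left out, the last holds). Time passes only in rows, so rows that do not move let the fingers close. It gives the time, the measured TCP pose, the force, the opening and the grip force at its end, in the units of the state.
- ctrl.observe(): the state, without advancing time (a new reading comes with each control period).
- read_camera(name): name is "side" or "top" or "wrist"; returns the picture (420x560x3 uint8, blue, green, red); there is no depth.
- calibration(name): a dict with "fx", "fy", "cx", "cy" (pixels), "pose" (4x4, takes a point from camera to world coordinates). Camera axes: x right, y up, looking along -z (the intrinsics and any distortion apply to the point x, -y, -z); pixel columns grow to the right and rows downward; lengths in mm; the calibration is good to about 2 mm. The wrist camera is an equidistant fisheye: a pixel r from the principal point sees the ray r / f radians off the axis. A picture is of the moment at which its call begins: read the wrist's pose just before it. calibration takes no time and is no camera call; for the wrist camera it gives the pose at the moment of the call.
- job_done(): hands the job in; it is judged then, once.
Trained networks look in the newest picture that a camera, given by its name, has taken for a name from the list of things; names that differ only in an ending like _2 or _b are one class to them, and where a whole thing is asked for, a point or a joint stands for the part that bears it (a point fixed in the world has none). Each returns a list of dicts, best first, with "confidence" (0 to 1); they miss things now and then, are a little off and sometimes report something else, mostly with a low value. They report only what shows in the picture. A call takes as long as a camera call.
- cut_out(camera, query): "mask" (420x560 bool, what is visible of it).
- landmark_of(camera, query): "xyz" ([x, y, z] in mm, in the coordinates of the camera as it stood for that picture, good to about 4 mm: a listed point, or the origin of a listed thing).
The state is a dict: "t": time; "joints": joint angles; "qvel": joint speeds; "joint_efforts": joint torques, N m; "tool_pos": TCP position; "tcp_rot": TCP orientation; "contact_force": force on the tool from outside, world axes, zero at the start; "ft_torque": the same for the moment, N m; "finger_gap": finger opening in mm; "grip_force": force on a finger pad.
Only numpy, scipy, OpenCV 4.12 (cv2) and the standard library are available. Lean on these libraries where they do the work, as an engineer would, in place of code of your own. Each camera call takes 0.05 s, during which the arm holds its last target. There are 200 camera calls.

TASK

Clear the small props away for the scene change: tip the stage coins out of the tin tray into the green-lined bay of the open drawer and stand the empty tray back in its taped outline, and lay every hand prop that is out (watch, compass, snuffbox, harmonica) in the red-lined bay without dropping it, watch and compass dial up. When everything is in, push the drawer fully shut, then swing the brass hook on top of the chest all the way round onto its catch post. Leave the other props where they are.

Things in the scene. Friction and masses are not known exactly. Their poses are not given: they have to be found in the camera images.
- chest: dark wooden touring props chest fixed on the table, 92 mm high, 330 wide. Origin at the centre of its underside; x from front to back (its front faces the robot), y to its left seen from the robot. The drawer's front board, 18 mm thick and 330 wide, reaches from 4 to 92 mm above the table; its outer face is 125 mm + drawer joint value in front of the origin.
- drawer (a joint): how far the drawer is pulled out towards the robot, m: 0 fully shut, 0.18 the stop; slides with 2 N of friction. Plywood sides and a 6 mm divider running front to back, their tops 76 mm above the table, make two bays. On the front's outer face two brass knobs, 22 mm across and 26 mm proud, 100 mm left and right of the middle, 48 mm above the table.
- coin_bay (a point): point on the floor of the coin bay, the left-hand bay lined with green felt, 125 mm wide, 194 long, floor 16 mm above the table. The point lies midway across the bay and 80 mm behind the inner face of the drawer front; it slides with the drawer, axes as the chest's.
- prop_bay (a point): point on the floor of the hand-prop bay, the right-hand bay lined with red felt, 153 mm wide, 194 long, floor 16 mm above the table. Midway across the bay and 80 mm behind the inner face of the drawer front; slides with the drawer, axes as the chest's.
- latch (a joint): angle of the brass cabin-hook on the chest's top, rad: 0 = straight to the front, round its catch post (6 mm thick, 16 mm tall, on the middle of the drawer front's top edge), where a stop ends the turn; grows to 2.2 as the hook swings away to the left. It stays where it is left (0.04 N m of friction). Pivot: midway across the top, 52 mm in front of the chest's origin.
- latch_stud (a point): point on the axis of the hook's upright thumb stud, 12 mm across, 20 mm tall (103 to 123 mm above the table; the point is at 114), standing on the 10 mm wide flat arm. From the pivot it lies at 42 mm x (-cos a, sin a) in the chest's x and y, a being the latch angle.
- tray_mark: white tape outline on the table marking the tray's place, 262 x 180 mm outside, tape 19 mm wide and flat. Its origin and x axis are where the tray's origin and x axis belong.
- tray: grey tin coin tray, about 160 g. Flat pan 114 x 102 mm, floor 3 mm thick, walls 16 mm high on three sides, the fourth (+x) open as the pouring lip. Origin under the pan's centre; x from handle to lip, z up. Light wooden handle: flat-sided bar along x from 57 to 145 mm behind the origin, 14 mm wide, 18 tall (2 to 20 mm above the table when standing).
- tray_lip (a point): middle of the tray's open pouring edge, 57 mm ahead of the tray's origin, on the pan floor.
- coin0: gold resin stage coin, disc 30 mm across, 8 mm thick, lying in the tray at the start; origin at the centre of its underside. Glazed: it starts to slide on the tin tray at about 17 to 22 degrees of tilt. None if this coin is not out today.
- coin1: gold resin stage coin, disc 30 mm across, 8 mm thick, lying in the tray at the start; origin at the centre of its underside. Glazed: it starts to slide on the tin tray at about 17 to 22 degrees of tilt. None if this coin is not out today.
- coin2: gold resin stage coin, disc 30 mm across, 8 mm thick, lying in the tray at the start; origin at the centre of its underside. Glazed: it starts to slide on the tin tray at about 17 to 22 degrees of tilt. None if this coin is not out today.
- coin3: gold resin stage coin, disc 30 mm across, 8 mm thick, lying in the tray at the start; origin at the centre of its underside. Glazed: it starts to slide on the tin tray at about 17 to 22 degrees of tilt. None if this coin is not out today.
- coin4: gold resin stage coin, disc 30 mm across, 8 mm thick, lying in the tray at the start; origin at the centre of its underside. Glazed: it starts to slide on the tin tray at about 17 to 22 degrees of tilt. None if this coin is not out today.
- watch: hand prop: brass pocket watch, disc 50 mm across, 14 mm thick, pale dial on top, with a crown and bow reaching 43 mm from the centre along +x. Origin at the centre of its underside, z towards the dial. None if not out today.
- compass: hand prop: dark wooden pocket compass, disc 44 mm across, 18 mm thick, pale dial with a red needle on top. Origin at the centre of its underside, z towards the dial. None if not out today.
- snuffbox: hand prop: blue enamel snuffbox 62 (x) x 42 (y) x 20 mm. Origin at the centre of its underside. None if not out today.
- harmonica: hand prop: steel harmonica 100 (x) x 27 (y) x 20 mm. Origin at the centre of its underside. None if not out today.
- skull: ivory plaster skull, 165 mm high, left at the back; to be left alone.
- lantern: tin lantern with amber panes, 83 mm square, 178 mm high, right at the back; to be left alone.
- gavel: dark wooden gavel at the near right, head 80 x 44 mm at the origin, handle 200 mm along its -x, 45 mm high; to be left alone.
- goblet: steel goblet 68 mm across, 120 mm high, at the near left; to be left alone.
- ledger: dark red book 150 x 210 x 28 mm far to the right; to be left alone.
- tape_roll: roll of black tape 100 mm across, 48 mm high, at the near left; to be left alone.

How it is judged:
By the outcome, as a careful person would: the job done as asked, in the order asked, and still so for the second after the job is handed in, with the robot touching nothing.
Of coin0, coin1, coin2, coin3, coin4 only 3 to 5 are there at a start; the rules pass over those that are not, and their reading is None.
Of watch, compass, snuffbox, harmonica only 2 to 3 are there at a start; the rules pass over those that are not, and their reading is None.
At some moment in a run one of watch, compass, snuffbox, harmonica may be knocked a few centimetres aside while the robot is not near it.
It also fails if it takes over 200 s, if anything falls off the work surface, if the arm or the gripper's body presses on something with over 40 N, if the wrist force passes 120 N, or if a joint passes its speed limit or range.

## Working session

There is one attempt and no reset: what is moved stays moved. The work goes in short steps, Python scripts to look and compute and a tool call to move; the robot and the scene stay as the last step left them, time stands still between calls to the robot, and variables do not carry over. Pictures are saved under pics/ and viewed, at most 17 in all, crops included, and the job is handed in when it is done.

Besides the shell and the picture viewer there is one more tool, called as name(argument=value, ...) on one line, values as JSON. move_arm: Moves the arm, as the interface text tells. Its arguments: {"type":"object","properties":{"offset":{"type":"array","items":{"type":"array","items":{"type":"number"}}},"delta_rot":{"type":"array","items":{"type":"array","items":{"type":"number"}}},"grip":{"type":"array","items":{"type":"number"}},"squeeze":{"type":"number"}},"required":["offset","delta_rot","grip"]}

```bash
ls; mkdir -p pics; python3 - <<'E'
from cell import *
import cv2
for n in ("top","side"):
    cv2.imwrite(f"pics/{n}0.png",read_camera(n))
    c=calibration(n);print(n,c)
s=ctrl.observe();print(s['t'],s['tool_pos'],s['tcp_rot'],s['finger_gap'])
print(calibration("wrist"))
E
```

```text
pics
top {'fx': 479.2050442050913, 'fy': 479.2050442050913, 'cx': 280.3672414428985, 'cy': 210.34680292196725, 'pose': array([[ 1.26850570e-02,  9.90919114e-01, -1.33859626e-01,
         3.03762717e+02],
       [-9.99732037e-01,  1.51609243e-02,  1.74928910e-02,
        -4.26928617e+01],
       [ 1.93634757e-02,  1.33601859e-01,  9.90845901e-01,
         1.52274646e+03],
       [ 0.00000000e+00,  0.00000000e+00,  0.00000000e+00,
         1.00000000e+00]])}
side {'fx': 454.8333929447784, 'fy': 454.8333929447784, 'cx': 273.2960379131179, 'cy': 209.83880674180128, 'pose': array([[-7.66571874e-01,  4.47328403e-01, -4.60722109e-01,
        -1.03739973e+02],
       [-6.42156561e-01, -5.35764480e-01,  5.48262139e-01,
         6.85321590e+02],
       [-1.58531446e-03,  7.16138060e-01,  6.97956851e-01,
         1.03654054e+03],
       [ 0.00000000e+00,  0.00000000e+00,  0.00000000e+00,
         1.00000000e+00]])}
0.1 [ 178.5101839  -598.38686719  230.16929353] [ 9.89515745e-01  1.44422027e-01 -3.79069640e-05 -9.30631171e-04] 85.3928255653022
{'fx': 325.19226210127806, 'fy': 325.19226210127806, 'cx': 277.77172870333544, 'cy': 216.09021672418072, 'pose': array([[ 2.84504743e-01,  9.05981262e-01,  3.13456543e-01,
         2.59042127e+02],
       [-9.58674215e-01,  2.69172105e-01,  9.21418870e-02,
        -5.75065720e+02],
       [-8.94934424e-04, -3.26717509e-01,  9.45121616e-01,
         3.72547738e+02],
       [ 0.00000000e+00,  0.00000000e+00,  0.00000000e+00,
         1.00000000e+00]])}
```

View pics/top0.png

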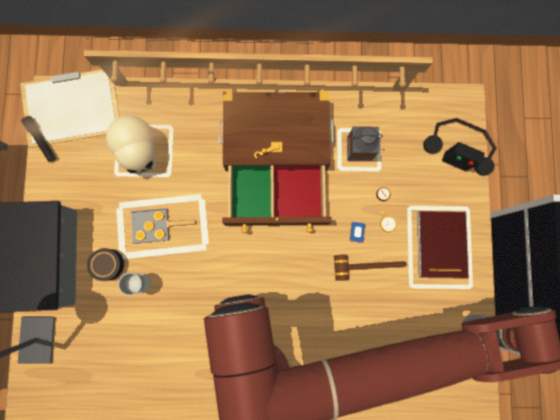

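View pics/side0.png

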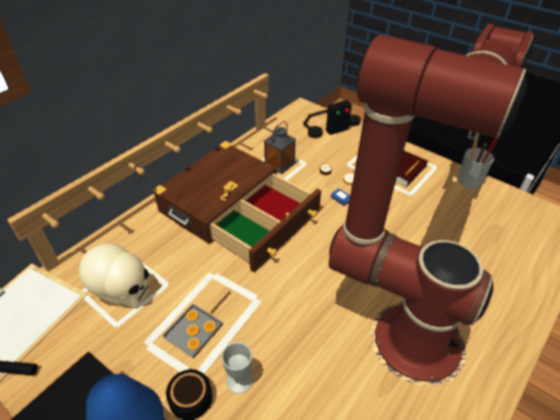

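```bash
cat > h.py <<'E'
from cell import *
import cv2, numpy as np
from scipy.spatial.transform import Rotation as R
def ray(cal,u,v):
    x=(u-cal['cx'])/cal['fx'];y=(v-cal['cy'])/cal['fy'];P=cal['pose']
    d=np.array([x,-y,-1.]);return P[:3,3],P[:3,:3]@(d/np.linalg.norm(d))
def wray(cal,u,v):
    a=np.array([u-cal['cx'],v-cal['cy']])/cal['fx'];r=np.hypot(*a)+1e-9
    s=np.sin(r)/r;P=cal['pose'];return P[:3,3],P[:3,:3]@np.array([a[0]*s,-a[1]*s,-np.cos(r)])
def atz(cal,u,v,z,f=ray):
    o,d=f(cal,u,v);return o+d*(z-o[2])/d[2]
def tri(rays):
    A=np.zeros((3,3));b=np.zeros(3)
    for o,d in rays:
        M=np.eye(3)-np.outer(d,d);A+=M;b+=M@o
    return np.linalg.solve(A,b)
def proj(cal,p):
    P=cal['pose'];q=P[:3,:3].T@(np.asarray(p)-P[:3,3]);x,y=q[0]/-q[2],-q[1]/-q[2]
    return cal['cx']+cal['fx']*x,cal['cy']+cal['fy']*y
def lm(cam,q,k=3,cal=None):
    cal=cal or calibration(cam);P=cal['pose'];
    return [(round(r['confidence'],2),np.round(P[:3,:3]@np.array(r['xyz'])+P[:3,3],1)) for r in landmark_of(cam,q)[:k]]
E
python3 - <<'E'
from h import *
for c in ("top","side"):
    read_camera(c)
    for q in "chest coin_bay prop_bay latch_stud tray_mark tray tray_lip coin0 watch compass snuffbox harmonica".split():
        print(c,q,lm(c,q,5 if q=='coin0' else 2))
E
```

```text
top chest [(0.71, array([750.4, -55.7,   2.4]))]
top coin_bay [(0.61, array([562.2,  24.4,  15. ]))]
top prop_bay [(0.87, array([ 564.8, -117.4,   18.8]))]
top latch_stud [(0.68, array([678.6, -15.1, 113.3])), (0.34, array([424. , 367.9,   2.5]))]
top tray_mark []
top tray [(0.95, array([455.8, 347.6,  -2.1])), (0.47, array([684.4, 383.9,   1. ]))]
top tray_lip [(0.9, array([445.5, 401.7,   2.3])), (0.71, array([682.6, 381.6,  -0. ]))]
top coin0 [(0.56, array([429.8, 312.6,   5.6])), (0.48, array([423.3, 368.4,   4.3])), (0.44, array([486.5, 316.6,  -2.8])), (0.43, array([451.4, 339.9,   3.6])), (0.15, array([ 4.458e+02,  3.992e+02, -4.000e-01]))]
top watch [(0.57, array([ 4.671e+02, -4.118e+02,  3.000e-01]))]
top compass [(0.71, array([ 562.4, -397.1,    5.3])), (0.18, array([486.9, 313.3,   2.2]))]
top snuffbox [(0.72, array([ 446.2, -312.4,   -1.5]))]
top harmonica []
side chest [(0.63, array([745.2, -52.2,  -4. ]))]
side coin_bay [(0.93, array([559.2,  23.2,  12.9]))]
side prop_bay [(0.75, array([ 559.5, -124.9,   12.6]))]
side latch_stud [(0.67, array([673.4, -18.7, 113.2])), (0.64, array([272.6, 364.1,   0.8]))]
side tray_mark []
side tray [(0.97, array([456. , 344.1,  -3.2]))]
side tray_lip [(0.84, array([453.1, 400.5,   4.7])), (0.37, array([424.3, 372.4,  -2.3]))]
side coin0 [(0.55, array([427.6, 372. ,  -2.4])), (0.5, array([448.6, 343.6,   5.5])), (0.4, array([487.9, 316.1,   1.3])), (0.39, array([4.294e+02, 3.116e+02, 4.000e-01]))]
side watch [(0.6, array([ 468.1, -413.7,    3.8])), (0.52, array([683.3, 379.5,  -1.2]))]
side compass [(0.65, array([ 565.7, -395.3,   -3.4])), (0.57, array([426.7, 371.6,  -1.3]))]
side snuffbox [(0.78, array([ 445.6, -313. ,   -3.5])), (0.7, array([743.8, -53.5,  -2.1]))]
side harmonica [(0.26, array([ 405.2, -586.2,    4.9]))]
```

Top view: chest at (277,130), open drawer below with green bay (252,192) and red bay (300,192). The tray is at (150,226) with its handle to the right and lip to the left. Compass is at (384,194), watch (388,225), snuffbox (357,232), and there is no harmonica. I'll enlarge the crops.

```bash
python3 - <<'E'
import cv2,numpy as np
a=cv2.imread('pics/top0.png');
def c(x0,y0,w,h,k):return cv2.resize(a[y0:y0+h,x0:x0+w],None,fx=k,fy=k,interpolation=cv2.INTER_CUBIC)
# tray crop x110-210,y190-260 ; props x345-405,y180-250 ; chest 215-335,85-240
m=np.zeros((600,800,3),np.uint8)
m[:280,:400]=c(112,190,100,70,4); m[280:560,:300]=c(340,180,60,56,5)
m[0:480,410:794]=c(213,88,128,160,3)
cv2.imwrite('pics/crop1.png',m)
E
```

```text
(no output)
```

View pics/crop1.png

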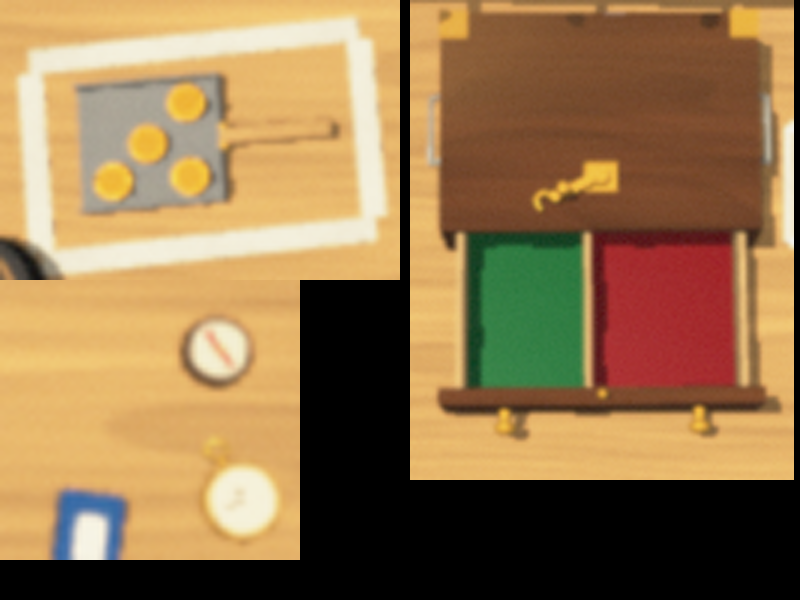

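The crop shows four coins in the tray (crop (186,102), (147,143), (190,176), (113,181)), with the handle pointing right. The drawer is square to the world axes, and the hook points front-left. Next I'll write a planner that turns a world pose into tool-axis rows.

```bash
cat >> h.py <<'E'
def down(yaw,extra=None):
    c,s=np.cos(np.radians(yaw)),np.sin(np.radians(yaw))
    return R.from_matrix(np.array([[c,s,0],[s,-c,0],[0,0,-1.]]))
def plan(wps,start=None):
    """wps: (pos mm, Rotation, n rows); prints tool-axis rows, error-feeding the rounding"""
    s=ctrl.observe();p=np.array(s['tool_pos']);r=R.from_quat(s['tcp_rot'])
    if start: p,r=np.array(start[0],float),start[1]
    off=[];rot=[]
    for q,t,n in wps:
        q=np.array(q,float);p0,r0=p.copy(),r;w=(r0.inv()*t).as_rotvec()
        for i in range(1,n+1):
            o=np.round(r.inv().apply(p0+(q-p0)*i/n-p)/1000,3)
            d=np.round((r.inv()*(r0*R.from_rotvec(w*i/n))).as_rotvec(degrees=True),1)
            p=p+r.apply(o*1000);r=r*R.from_rotvec(d,degrees=True)
            off.append([float(x)+0. for x in o]);rot.append([float(x)+0. for x in d])
    for k in range(0,len(off),10): print(off[k:k+10],'\n',rot[k:k+10],len(off[k:k+10]))
    return p,r
def st():
    s=ctrl.observe();r=R.from_quat(s['tcp_rot']).as_matrix()
    print('t',round(s['t'],2),'p',np.round(s['tool_pos'],1),'x',np.round(r[:,0],3),'z',np.round(r[:,2],3),'F',np.round(s['contact_force'],1),'gap',round(s['finger_gap'],1),'gf',round(s['grip_force'],1),'j',np.round(s['joints'],2))
E
python3 - <<'E'
from h import *
plan([((470,-340,300),down(95),8),((440,250,280),down(95),12)])
E
```

```text
[[0.044, -0.021, -0.009], [0.047, -0.012, -0.008], [0.049, -0.005, -0.009], [0.048, 0.004, -0.008], [0.048, 0.012, -0.009], [0.044, 0.019, -0.009], [0.041, 0.028, -0.008], [0.035, 0.033, -0.009], [0.049, 0.002, 0.002], [0.049, 0.002, 0.001]] 
 [[0.0, 0.0, -9.8], [0.0, 0.0, -9.8], [0.0, 0.0, -9.8], [0.0, 0.0, -9.8], [0.0, 0.0, -9.8], [0.0, 0.0, -9.8], [0.0, 0.0, -9.8], [0.0, 0.0, -9.8], [0.0, 0.0, 0.0], [0.0, 0.0, 0.0]] 10
[[0.05, 0.001, 0.002], [0.049, 0.002, 0.002], [0.049, 0.002, 0.001], [0.049, 0.002, 0.002], [0.049, 0.002, 0.002], [0.05, 0.001, 0.002], [0.049, 0.002, 0.001], [0.049, 0.002, 0.002], [0.049, 0.002, 0.002], [0.049, 0.002, 0.001]] 
 [[0.0, 0.0, 0.0], [0.0, 0.0, 0.0], [0.0, 0.0, 0.0], [0.0, 0.0, 0.0], [0.0, 0.0, 0.0], [0.0, 0.0, 0.0], [0.0, 0.0, 0.0], [0.0, 0.0, 0.0], [0.0, 0.0, 0.0], [0.0, 0.0, 0.0]] 10
```

move_arm(offset=[[0.044,-0.021,-0.009],[0.047,-0.012,-0.008],[0.049,-0.005,-0.009],[0.048,0.004,-0.008],[0.048,0.012,-0.009],[0.044,0.019,-0.009],[0.041,0.028,-0.008],[0.035,0.033,-0.009],[0.05,0.002,0.002],[0.05,0.002,0.002]], delta_rot=[[0,0,-9.8],[0,0,-9.8],[0,0,-9.8],[0,0,-9.8],[0,0,-9.8],[0,0,-9.8],[0,0,-9.8],[0,0,-9.8],[0,0,0],[0,0,0]], grip=[1,1,1,1,1,1,1,1,1,1])

```text
t: 2.65
tool_pos: [465.5, -238.5, 296.3]
tcp_rot: [0.675, 0.737, 0.0, 0.0]
contact_force: [0.8, 0.4, 0.1]
finger_gap: 85.0
grip_force: 0.0
```

move_arm(offset=[[0.05,0.002,0.002],[0.05,0.002,0.002],[0.05,0.002,0.002],[0.05,0.002,0.002],[0.05,0.002,0.002],[0.05,0.002,0.002],[0.05,0.002,0.002],[0.05,0.002,0.002],[0.05,0.002,0.002],[0.04,0.002,0.002]], delta_rot=[[0,0,0],[0,0,0],[0,0,0],[0,0,0],[0,0,0],[0,0,0],[0,0,0],[0,0,0],[0,0,0],[0,0,0]], grip=[1,1,1,1,1,1,1,1,1,1])

```text
t: 3.9
tool_pos: [442.0, 251.8, 276.4]
tcp_rot: [0.675, 0.738, 0.0, 0.0]
contact_force: [0.6, -0.5, 0.0]
finger_gap: 85.5
grip_force: 0.0
```

```bash
python3 - <<'E'
from h import *
st()
cal=calibration("wrist");im=read_camera("wrist");cv2.imwrite('pics/w1.png',im)
for q in "tray tray_lip tray_mark coin0".split(): print(q,lm("wrist",q,5,cal))
def f(uv): return 0
np.save('w1cal.npy',cal,allow_pickle=True)
for c in ("top","side"):
    k=calibration(c);read_camera(c)
    for q in ("tray_mark","tray","tray_lip"): print(c,q,lm(c,q,1))
    m=cut_out(c,"tray_mark")
    if m:
        mm=m[0]['mask'].astype(np.uint8);print(c,m[0]['confidence'],mm.sum())
        pts=np.argwhere(mm);w=np.array([atz(k,u,v,0)[:2] for v,u in pts],np.float32)
        print(cv2.minAreaRect(w))
E
```

```text
t 3.9 p [442.  251.8 276.4] x [-0.088  0.996  0.   ] z [ 0.001  0.    -1.   ] F [ 0.6 -0.5  0. ] gap 85.5 gf 0.0 j [ 0.37 -0.25  1.82  0.    1.57  0.28]
tray [(0.88, array([450. , 342.3,  -0.6])), (0.69, array([689.1, 379.7,  -2.4]))]
tray_lip [(0.63, array([446.7, 396.5,   1.3]))]
tray_mark []
coin0 [(0.84, array([451.8, 345.4,  -0.8])), (0.73, array([489. , 316.9,   4.1])), (0.68, array([446.5, 395.5,   4. ])), (0.57, array([431.3, 305.4,   2.5]))]
top tray_mark []
top tray [(0.86, array([453.1, 347.4,  -2.7]))]
top tray_lip [(0.71, array([446.6, 400.5,   4.4]))]
top 0.82 891
((455.0704345703125, 299.51287841796875), (184.003173828125, 278.5040283203125), 7.379800796508789)
side tray_mark [(0.5, array([ 446.6, -317.1,   -5.4]))]
side tray [(0.68, array([454.3, 347.2,  -1.8]))]
side tray_lip [(0.66, array([452.7, 400.1,   4.2]))]
side 0.84 2025
((452.90997314453125, 303.345947265625), (184.54312133789062, 282.60699462890625), 7.0361127853393555)
```

View pics/w1.png

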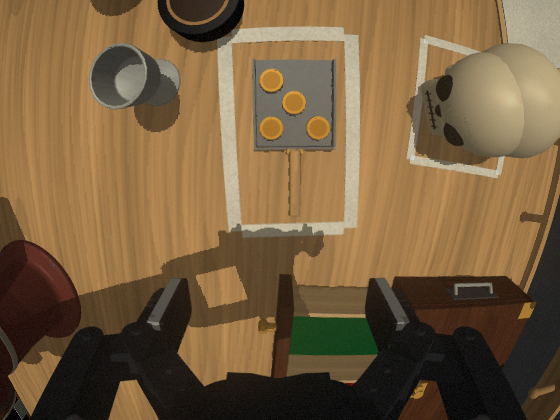

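The wrist view shows the tray pan at (254–334, 59–152), handle from (294,152) to (295,215), coins at (271,80), (294,102), (271,128) and (318,127). The tape outline runs from (218,29) to (357,235).

```bash
python3 - <<'E'
from h import *
k=np.load('w1cal.npy',allow_pickle=True).item()
for n,(u,v),z in [("mTL",(218,30),0),("mTR",(358,27),0),("mBR",(357,235),0),("mBL",(229,236),0),("iTL",(232,42),0),("iTR",(345,39),0),("iBR",(344,223),0),("iBL",(240,224),0),
 ("tTL",(254,60),16),("tTR",(334,60),16),("tBR",(334,150),16),("tBL",(254,150),16),("h0",(294,154),20),("h1",(294.5,214),20),("lipc",(294,59),3)]:
    print(n,np.round(atz(k,u,v,z,wray),1))
# handle end height from two views
t=calibration("top")
for name,w,p in [("h1",(294.5,214),(112+335/4,190+130/4)),("h0",(294,154),(112+222/4,190+137/4))]:
    print(name,"tri",np.round(tri([wray(k,*w),ray(t,*p)]),1))
E
```

```text
mTL [349.8 432.9   0. ]
mTR [527.  454.8   0. ]
mBR [561.7 172.1   0. ]
mBL [381.3 155.2   0. ]
iTL [369.3 417.    0. ]
iTR [511.4 435.3   0. ]
iBR [539.8 188.5   0. ]
iBL [396.  174.6   0. ]
tTL [400.6 392.3  16. ]
tTR [497.1 402.3  16. ]
tBR [509.1 289.6  16. ]
tBL [409.5 280.2  16. ]
h0 [459.3 280.   20. ]
h1 [467.7 202.3  20. ]
lipc [449.  399.6   3. ]
h1 tri [467.2 198.2   7.4]
h0 tri [457.3 281.8  31.8]
```

```bash
python3 - <<'E'
from h import *
plan([((463,255.5,60),down(95.8),6),((463,255.5,5),down(95.8),3)])
E
```

```text
[[0.001, 0.003, 0.036], [0.0, 0.004, 0.036], [0.001, 0.003, 0.036], [0.001, 0.004, 0.036], [0.0, 0.003, 0.036], [0.001, 0.004, 0.036], [0.0, 0.0, 0.018], [0.0, 0.0, 0.019], [0.0, 0.0, 0.018]] 
 [[0.0, 0.0, -0.1], [0.0, 0.0, -0.2], [0.0, 0.0, -0.1], [0.0, 0.0, -0.2], [0.0, 0.0, -0.1], [0.0, 0.0, -0.1], [0.0, 0.0, 0.0], [0.0, 0.0, 0.0], [0.0, 0.0, 0.0]] 9
```

move_arm(offset=[[0.001,0.003,0.036],[0,0.004,0.036],[0.001,0.003,0.036],[0.001,0.004,0.036],[0,0.003,0.036],[0.001,0.004,0.036],[0,0,0.02],[0,0,0.02],[0,0,0.015],[0,0,0]], delta_rot=[[0,0,-0.2],[0,0,-0.2],[0,0,-0.2],[0,0,-0.2],[0,0,0],[0,0,0],[0,0,0],[0,0,0],[0,0,0],[0,0,0]], grip=[1,1,1,1,1,1,1,1,0.8,0.5])

```text
t: 5.9
tool_pos: [461.9, 255.5, 4.1]
tcp_rot: [0.67, 0.742, -0.001, -0.001]
contact_force: [0.2, -0.2, 0.2]
finger_gap: 51.7
grip_force: 0.0
```

move_arm(offset=[[0,0,0],[0,0,0],[0,0,0],[0,0,0],[0,0,0],[0,0,0]], delta_rot=[[0,0,0],[0,0,0],[0,0,0],[0,0,0],[0,0,0],[0,0,0]], grip=[0.35,0.2,0,0,0,0], squeeze=100)

```text
t: 6.65
tool_pos: [463.7, 256.2, 6.6]
tcp_rot: [0.67, 0.742, 0.001, 0.0]
contact_force: [-2.3, -1.0, 5.8]
finger_gap: 11.2
grip_force: 98.0
```

move_arm(offset=[[0,0,-0.005],[0,0,-0.01],[0,0,-0.02],[0,0,-0.025],[0,0,-0.025],[0,0,-0.025],[0,0,-0.025],[0,0,-0.02],[0,0,-0.01],[0,0,0]], delta_rot=[[0,0,0],[0,0,0],[0,0,0],[0,0,0],[0,0,0],[0,0,0],[0,0,0],[0,0,0],[0,0,0],[0,0,0]], grip=[0,0,0,0,0,0,0,0,0,0])

```text
t: 7.9
tool_pos: [463.2, 256.0, 170.8]
tcp_rot: [0.67, 0.742, 0.0, 0.0]
contact_force: [-0.0, 0.2, -3.1]
finger_gap: 11.0
grip_force: 98.0
```

```bash
python3 - <<'E'
from h import *
st()
im=read_camera("wrist");s=read_camera("side");
cv2.imwrite('pics/w2.png',np.hstack([cv2.resize(im,(400,300)),cv2.resize(s[180:390,100:380],(400,300))]))
E
```

```text
t 7.9 p [463.2 256.  170.8] x [-0.101  0.995  0.   ] z [ 0.001  0.    -1.   ] F [-0.   0.2 -3.1] gap 11.0 gf 98.0 j [ 0.36 -0.13  1.9  -0.    1.38  0.26]
```

View pics/w2.png

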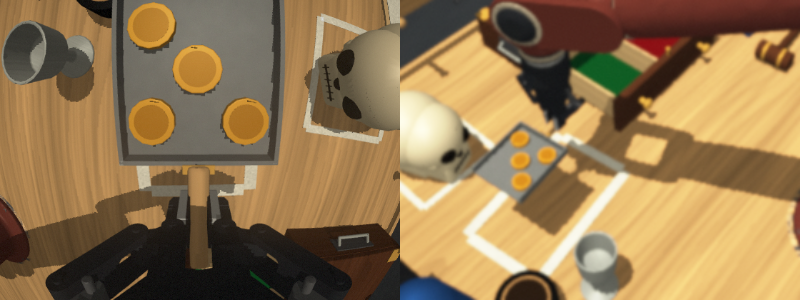

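The tray is held level with all four coins (wrist crop left: (150,25), (197,70), (150,122), (245,122)). Moving over the drawer.

```bash
python3 - <<'E'
from h import *
def tcp(lip,th):
    r=down(90)*R.from_euler('y',-th,degrees=True);return np.array(lip)-r.apply([145,0,2]),r
p,r=plan([((470,240,172),down(95.5),1),((550,-125,172),down(91),14),((550,-142,170),down(90),2)])
print()
s=[(*tcp((550,3,168-73*min(1,i/4)),12.5*i/4),2) for i in range(1,5)]
p,r=plan(s,(p,r))
s=[(*tcp((550,3,95),12.5+a),2) for a in (8,16,24,32)]
plan(s,(p,r))
E
```

```text
[[-0.016, 0.006, -0.003], [-0.027, 0.003, 0.0], [-0.026, 0.004, 0.0], [-0.027, 0.003, 0.0], [-0.026, 0.004, 0.0], [-0.026, 0.003, 0.0], [-0.027, 0.004, 0.0], [-0.026, 0.004, 0.0], [-0.027, 0.005, 0.0], [-0.026, 0.004, 0.0]] 
 [[-0.1, 0.0, 0.3], [0.0, 0.0, 0.3], [0.0, 0.0, 0.3], [0.0, 0.0, 0.4], [0.0, 0.0, 0.3], [0.0, 0.0, 0.3], [0.0, 0.0, 0.3], [0.0, 0.0, 0.4], [0.0, 0.0, 0.3], [0.0, 0.0, 0.3]] 10
[[-0.026, 0.005, 0.0], [-0.027, 0.004, 0.0], [-0.026, 0.005, 0.0], [-0.026, 0.005, 0.0], [-0.026, 0.005, 0.0], [-0.009, 0.0, 0.001], [-0.008, 0.0, 0.001]] 
 [[0.0, 0.0, 0.3], [0.0, 0.0, 0.3], [0.0, 0.0, 0.4], [0.0, 0.0, 0.3], [0.0, 0.0, 0.3], [0.0, 0.0, 0.5], [0.0, 0.0, 0.5]] 7

[[0.0, 0.0, 0.005], [0.0, 0.0, 0.006], [0.001, 0.0, 0.005], [0.001, 0.0, 0.005], [0.001, 0.0, 0.005], [0.001, 0.0, 0.005], [0.002, 0.0, 0.005], [0.001, 0.0, 0.005]] 
 [[0.0, -1.5, 0.0], [0.0, -1.6, 0.0], [0.0, -1.6, 0.0], [0.0, -1.5, 0.0], [0.0, -1.6, 0.0], [0.0, -1.5, 0.0], [0.0, -1.6, 0.0], [0.0, -1.6, 0.0]] 8
[[0.001, 0.0, -0.01], [0.0, 0.0, -0.01], [0.001, 0.0, -0.01], [0.0, 0.0, -0.01], [0.001, 0.0, -0.01], [0.0, 0.0, -0.01], [0.001, 0.0, -0.01], [0.0, 0.0, -0.011]] 
 [[0.0, -4.0, 0.0], [0.0, -4.0, 0.0], [0.0, -4.0, 0.0], [0.0, -4.0, 0.0], [0.0, -4.0, 0.0], [0.0, -4.0, 0.0], [0.0, -4.0, 0.0], [0.0, -4.0, 0.0]] 8
```

move_arm(offset=[[-0.014,0.004,-0.003],[-0.027,0.004,0],[-0.027,0.004,0],[-0.027,0.004,0],[-0.026,0.004,0],[-0.026,0.003,0],[-0.027,0.004,0],[-0.026,0.004,0],[-0.027,0.005,0],[-0.026,0.004,0]], delta_rot=[[0,0,0.3],[0,0,0.3],[0,0,0.3],[0,0,0.4],[0,0,0.3],[0,0,0.3],[0,0,0.3],[0,0,0.4],[0,0,0.3],[0,0,0.3]], grip=[0,0,0,0,0,0,0,0,0,0])

```text
t: 9.25
tool_pos: [521.6, 4.9, 172.7]
tcp_rot: [0.691, 0.723, -0.0, -0.0]
contact_force: [-0.2, -0.3, -2.4]
finger_gap: 11.3
grip_force: 98.0
```

move_arm(offset=[[-0.026,0.005,0],[-0.027,0.004,0],[-0.026,0.005,0],[-0.026,0.005,0],[-0.026,0.005,0],[-0.012,0,0.001],[-0.006,0,0.001],[0,0,0]], delta_rot=[[0,0,0.3],[0,0,0.3],[0,0,0.4],[0,0,0.3],[0,0,0.3],[0,0,0.5],[0,0,0.5],[0,0,0]], grip=[0,0,0,0,0,0,0,0])

```text
t: 10.25
tool_pos: [550.1, -141.3, 170.9]
tcp_rot: [0.707, 0.707, -0.0, -0.0]
contact_force: [-0.2, 0.6, -2.1]
finger_gap: 11.4
grip_force: 98.0
```

```bash
python3 - <<'E'
from h import *
st()
im=read_camera("wrist");s=read_camera("side");
for q in ("tray_lip","coin_bay"): print(q,lm("side",q))
cal=calibration("wrist")
for q in ("tray_lip","coin_bay"): print(q,lm("wrist",q,3,cal))
E
```

```text
t 10.25 p [ 550.1 -141.3  170.9] x [0.    1.    0.001] z [-0.001  0.001 -1.   ] F [-0.2  0.6 -2.1] gap 11.4 gf 98.0 j [-0.38 -0.04  1.81  0.    1.37 -0.38]
tray_lip [(0.68, array([552.7,   4.1, 167.2]))]
coin_bay [(0.65, array([556.4,  25.7,  11.7]))]
tray_lip []
coin_bay []
```

Lip is where intended. Now lower and tilt.

move_arm(offset=[[0,0,0.005],[0,0,0.006],[0.001,0,0.005],[0.001,0,0.005],[0.001,0,0.005],[0.001,0,0.005],[0.002,0,0.005],[0.001,0,0.005]], delta_rot=[[0,-1.5,0],[0,-1.6,0],[0,-1.6,0],[0,-1.5,0],[0,-1.6,0],[0,-1.5,0],[0,-1.6,0],[0,-1.6,0]], grip=[0,0,0,0,0,0,0,0])

```text
t: 11.55
tool_pos: [550.5, -138.2, 129.3]
tcp_rot: [0.703, 0.703, -0.078, 0.078]
contact_force: [0.3, -0.0, -2.1]
finger_gap: 11.1
grip_force: 98.0
```

move_arm(offset=[[0.001,0,-0.01],[0,0,-0.01],[0.001,0,-0.01],[0,0,-0.01],[0.001,0,-0.01],[0,0,-0.01],[0.001,0,-0.01],[0,0,-0.01],[0,0,0],[0,0,0]], delta_rot=[[0,-4,0],[0,-4,0],[0,-4,0],[0,-4,0],[0,-4,0],[0,-4,0],[0,-4,0],[0,-4,0],[0,0,0],[0,0,0]], grip=[0,0,0,0,0,0,0,0,0,0])

```text
t: 12.8
tool_pos: [550.7, -99.5, 198.7]
tcp_rot: [0.655, 0.655, -0.267, 0.268]
contact_force: [0.1, 0.1, -0.5]
finger_gap: 10.8
grip_force: 98.2
```

```bash
python3 - <<'E'
from h import *
st()
im=read_camera("wrist");s=read_camera("side");t=read_camera("top")
cv2.imwrite('pics/w3.png',np.hstack([cv2.resize(im,(400,300)),cv2.resize(s[160:280,170:330],(400,300))]))
print(lm("side","coin0",5),lm("top","coin0",5))
E
```

```text
t 12.8 p [550.7 -99.5 198.7] x [ 0.     0.714 -0.7  ] z [ 0.    -0.7   -0.714] F [ 0.1  0.1 -0.5] gap 10.8 gf 98.2 j [ 0.04 -0.01  1.87 -0.79  1.39  0.23]
[] []
```

View pics/w3.png

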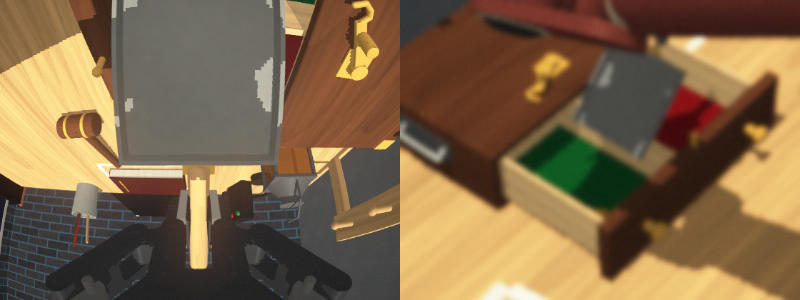

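Tray pan is empty (wrist, pan at (200,80)). The coins are hidden by the drawer's side wall, so I'll bring the tray back and check from the top.

```bash
python3 - <<'E'
from h import *
p,r=plan([((550,-125,190),down(90),8),((500,120,178),down(93),8),((460.7,258.5,130),down(96),4)])
E
```

```text
[[-0.001, 0.0, 0.003], [-0.002, 0.0, 0.003], [-0.002, 0.0, 0.002], [-0.002, 0.0, 0.003], [-0.003, 0.0, 0.002], [-0.003, 0.0, 0.002], [-0.002, 0.0, 0.002], [-0.003, -0.001, 0.001], [0.031, -0.006, 0.002], [0.03, -0.006, 0.001]] 
 [[0.0, 5.6, 0.0], [0.0, 5.5, 0.0], [0.0, 5.6, 0.0], [0.0, 5.5, 0.0], [0.0, 5.6, 0.0], [0.0, 5.6, 0.0], [0.0, 5.5, 0.0], [0.0, 5.6, 0.0], [0.0, 0.0, -0.4], [0.0, 0.0, -0.4]] 10
[[0.031, -0.006, 0.002], [0.03, -0.006, 0.001], [0.031, -0.005, 0.002], [0.031, -0.005, 0.001], [0.031, -0.005, 0.002], [0.031, -0.005, 0.001], [0.035, -0.008, 0.012], [0.035, -0.008, 0.012], [0.035, -0.007, 0.012], [0.035, -0.006, 0.012]] 
 [[0.0, 0.0, -0.3], [0.0, 0.0, -0.4], [0.0, 0.0, -0.4], [0.0, 0.0, -0.4], [0.0, 0.0, -0.4], [0.0, 0.0, -0.3], [0.0, 0.0, -0.8], [0.0, 0.0, -0.7], [0.0, 0.0, -0.8], [0.0, 0.0, -0.7]] 10
```

move_arm(offset=[[-0.001,0,0.003],[-0.002,0,0.003],[-0.002,0,0.002],[-0.002,0,0.003],[-0.003,0,0.002],[-0.003,0,0.002],[-0.002,0,0.002],[-0.003,-0.001,0.001],[0.031,-0.006,0.002],[0.03,-0.006,0.001]], delta_rot=[[0,5.6,0],[0,5.5,0],[0,5.6,0],[0,5.5,0],[0,5.6,0],[0,5.6,0],[0,5.5,0],[0,5.6,0],[0,0,-0.4],[0,0,-0.4]], grip=[0,0,0,0,0,0,0,0,0,0])

```text
t: 14.3
tool_pos: [537.0, -63.8, 186.8]
tcp_rot: [0.703, 0.711, -0.0, 0.0]
contact_force: [0.3, 0.3, -2.2]
finger_gap: 11.3
grip_force: 98.1
```

move_arm(offset=[[0.031,-0.006,0.002],[0.03,-0.006,0.001],[0.031,-0.005,0.002],[0.031,-0.005,0.001],[0.031,-0.005,0.002],[0.031,-0.005,0.001],[0.035,-0.008,0.012],[0.035,-0.008,0.012],[0.035,-0.007,0.012],[0.035,-0.006,0.012]], delta_rot=[[0,0,-0.3],[0,0,-0.4],[0,0,-0.4],[0,0,-0.4],[0,0,-0.4],[0,0,-0.3],[0,0,-0.8],[0,0,-0.7],[0,0,-0.8],[0,0,-0.7]], grip=[0,0,0,0,0,0,0,0,0,0])

```text
t: 15.55
tool_pos: [460.6, 259.0, 129.7]
tcp_rot: [0.669, 0.743, 0.0, 0.001]
contact_force: [-0.3, -0.5, -2.9]
finger_gap: 11.5
grip_force: 98.1
```

```bash
python3 - <<'E'
from h import *
st()
read_camera("top");read_camera("side");a=0
for c in ("top","side"):
    print(c,lm(c,"coin0",6))
    for q in ("tray","tray_lip","watch","compass","snuffbox"):print(c,q,lm(c,q,1))
im=read_camera("top");cv2.imwrite('pics/t2.png',cv2.resize(im[140:240,210:340],None,fx=5,fy=5,interpolation=cv2.INTER_CUBIC))
plan([((460.7,258.5,40),down(96),4),((460.7,258.5,9),down(96),3),((460.7,258.5,6),down(96),2)])
E
```

```text
t 15.55 p [460.6 259.  129.7] x [-0.105  0.995 -0.001] z [ 0.001 -0.001 -1.   ] F [-0.3 -0.5 -2.9] gap 11.5 gf 98.1 j [ 0.37 -0.09  1.93 -0.    1.3   0.27]
top [(0.74, array([ 3.349e+02, -2.599e+02,  3.000e-01])), (0.63, array([516.5,  63.2,  24.6])), (0.51, array([552.1,  68.4,  23.7])), (0.49, array([608.5,  67.5,  26.9])), (0.39, array([519.9,  57. ,  23.5])), (0.27, array([ 2.719e+02,  3.609e+02, -1.000e-01]))]
top tray [(0.59, array([451.3, 349.5, 121.7]))]
top tray_lip []
top watch [(0.68, array([ 4.711e+02, -4.155e+02, -4.000e-01]))]
top compass [(0.68, array([ 468.3, -414.1,   -0.6]))]
top snuffbox [(0.83, array([ 446. , -315.7,   -1.3]))]
side []
side tray [(0.95, array([452.2, 351.5, 119.8]))]
side tray_lip [(0.79, array([443.2, 405. , 125. ]))]
side watch []
side compass [(0.73, array([445.1, 404.1, 126.3]))]
side snuffbox []
[[0.0, 0.0, 0.022], [0.0, 0.0, 0.023], [0.0, 0.0, 0.022], [0.0, 0.0, 0.023], [0.0, 0.0, 0.01], [0.0, 0.0, 0.011], [0.0, 0.0, 0.01], [0.0, 0.0, 0.001], [0.0, 0.0, 0.002]] 
 [[0.0, 0.0, 0.0], [0.0, 0.0, 0.0], [0.0, 0.0, 0.0], [0.0, 0.0, 0.0], [0.0, 0.0, 0.0], [0.0, 0.0, 0.0], [0.0, 0.0, 0.0], [0.0, 0.0, 0.0], [0.0, 0.0, 0.0]] 9
```

View pics/t2.png

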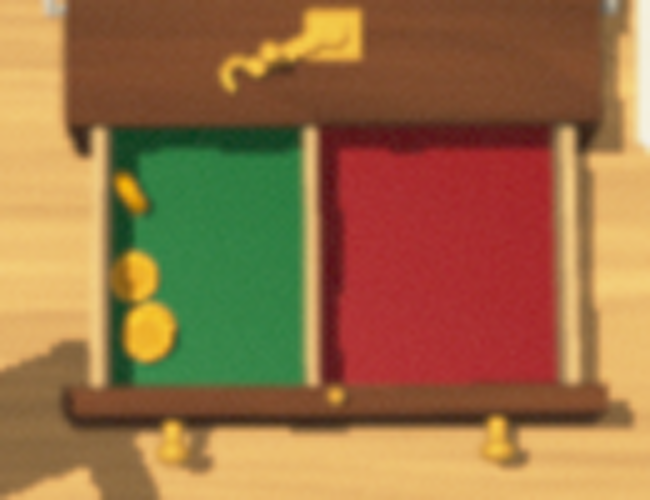

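The top crop shows three coins in the green bay at (130,193), (134,275) and (148,330); the last looks stacked on the fourth, and I'll check that from the wrist later. Placing the tray.

move_arm(offset=[[0,0,0.022],[0,0,0.023],[0,0,0.022],[0,0,0.023],[0,0,0.01],[0,0,0.011],[0,0,0.01],[0,0,0.002],[0,0,0.001],[0,0,0]], delta_rot=[[0,0,0],[0,0,0],[0,0,0],[0,0,0],[0,0,0],[0,0,0],[0,0,0],[0,0,0],[0,0,0],[0,0,0]], grip=[0,0,0,0,0,0,0,0,0,0])

```text
t: 17.55
tool_pos: [461.3, 258.7, 6.7]
tcp_rot: [0.669, 0.743, 0.001, 0.0]
contact_force: [-1.2, -0.9, 2.5]
finger_gap: 11.1
grip_force: 98.6
```

move_arm(offset=[[0,0,0],[0,0,0],[0,0,0],[0,0,0],[0,0,-0.02],[0,0,-0.05],[0,0,-0.06],[0,0,-0.06],[-0.01,0,-0.06]], delta_rot=[[0,0,0],[0,0,0],[0,0,0],[0,0,0],[0,0,0],[0,0,0],[0,0,0],[0,0,0],[0,0,0]], grip=[0.2,0.5,0.6,0.6,0.6,0.6,0.8,1,1])

```text
t: 18.68
tool_pos: [461.4, 248.6, 257.9]
tcp_rot: [0.669, 0.743, 0.0, 0.0]
contact_force: [0.7, -0.2, 0.1]
finger_gap: 85.4
grip_force: 0.0
```

```bash
python3 - <<'E'
from h import *
st()
cal=calibration("wrist");im=read_camera("wrist");cv2.imwrite('pics/w4.png',im);np.save('w4cal.npy',cal,allow_pickle=True)
print(lm("wrist","tray",1,cal),lm("wrist","tray_lip",1,cal))
m=cut_out("wrist","tray")[0]['mask'].astype(np.uint8)
w=np.array([atz(cal,u,v,8,wray)[:2] for v,u in np.argwhere(m)],np.float32);print(cv2.minAreaRect(w))
m=cut_out("wrist","tray_mark")
for k in m[:2]:
    w=np.array([atz(cal,u,v,0,wray)[:2] for v,u in np.argwhere(k['mask'])],np.float32);print(k['confidence'],cv2.minAreaRect(w))
E
```

```text
t 18.68 p [461.4 248.6 257.9] x [-0.105  0.994  0.   ] z [ 0.  0. -1.] F [ 0.7 -0.2  0.1] gap 85.4 gf 0.0 j [ 0.35 -0.21  1.81  0.    1.53  0.25]
[(0.85, array([450.3, 341.5,  -0.5]))] [(0.74, array([445.6, 402.1,   4.3]))]
((456.49859619140625, 300.4002685546875), (106.44342041015625, 205.46844482421875), 5.571568489074707)
0.81 ((453.78082275390625, 303.32073974609375), (180.72869873046875, 282.16180419921875), 6.666815757751465)
```

View pics/w4.png

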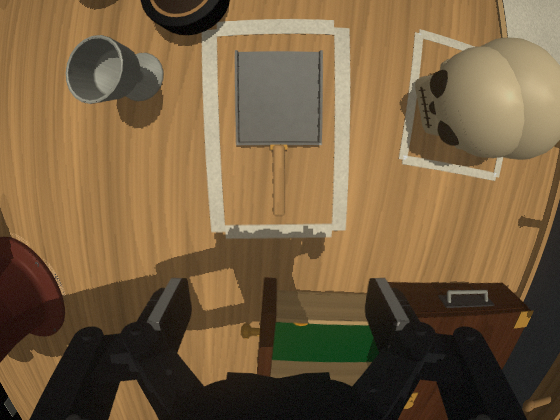

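Tray stands empty inside its outline, pan at (237–321, 52–147). It is centred within 4 mm and 1° of the tape. Moving over the drawer for a coin check, then to the props.

move_arm(offset=[[-0.03,0.005,-0.005],[-0.055,0.005,-0.005],[-0.06,0.005,-0.005],[-0.06,0.005,-0.005],[-0.055,0.005,-0.005],[-0.03,0.01,-0.005],[0,0,0]], delta_rot=[[0,0,1],[0,0,1],[0,0,1],[0,0,1],[0,0,1],[0,0,1],[0,0,0]], grip=[1,1,1,1,1,1,1])

```text
t: 19.8
tool_pos: [513.9, -40.5, 283.3]
tcp_rot: [0.708, 0.706, -0.001, -0.002]
contact_force: [-0.8, 0.4, -0.6]
finger_gap: 85.3
grip_force: 0.0
```

```bash
python3 - <<'E'
from h import *
st()
cal=calibration("wrist");im=read_camera("wrist");cv2.imwrite('pics/w5.png',im);np.save('w5cal.npy',cal,allow_pickle=True)
for q in ("coin0","coin_bay","prop_bay","latch_stud"): print(q,lm("wrist",q,5,cal))
E
```

```text
t 19.8 p [513.9 -40.5 283.3] x [0.003 1.    0.001] z [-0.004  0.001 -1.   ] F [-0.8  0.4 -0.6] gap 85.3 gf 0.0 j [-0.22 -0.24  1.8  -0.    1.58 -0.22]
coin0 [(0.76, array([609.6,  69.8,  34.2])), (0.73, array([552.4,  68.1,  23.5])), (0.66, array([520.7,  56.5,  21.8])), (0.63, array([517.4,  59.2,  24.1]))]
coin_bay [(0.6, array([553.4,  19.7,  15.2])), (0.4, array([608.3,  74.9,  31.6]))]
prop_bay [(0.8, array([ 554.5, -122.7,   14.5]))]
latch_stud [(0.62, array([676.5, -18.7, 117.5])), (0.43, array([611. ,  71.7,  31.3]))]
```

View pics/w5.png

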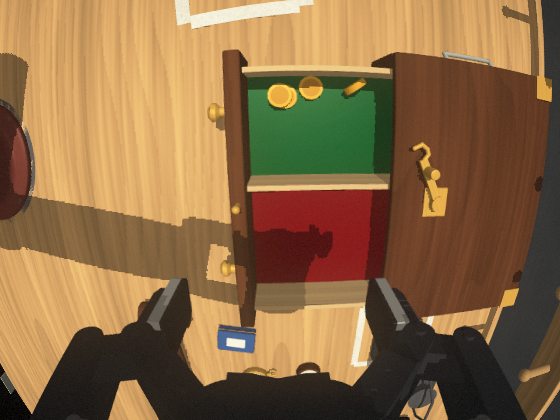

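All four coins lie in the green bay: (278,96) two stacked, (311,88), and (355,87) leaning on its edge below the rim. Now over to the hand props.

move_arm(offset=[[-0.03,0,0],[-0.055,-0.002,0.002],[-0.06,-0.002,0.002],[-0.06,-0.002,0.002],[-0.06,-0.002,0.002],[-0.055,-0.002,0.002],[-0.05,0,0.002],[-0.03,0,0.002],[0,0,0]], delta_rot=[[0,0,0],[0,0,0],[0,0,0],[0,0,0],[0,0,0],[0,0,0],[0,0,0],[0,0,0],[0,0,0]], grip=[1,1,1,1,1,1,1,1,1])

```text
t: 21.18
tool_pos: [504.3, -439.6, 270.6]
tcp_rot: [0.707, 0.707, 0.0, -0.001]
contact_force: [-0.2, 0.5, -0.3]
finger_gap: 85.2
grip_force: 0.0
```

```bash
python3 - <<'E'
from h import *
st()
cal=calibration("wrist");im=read_camera("wrist");cv2.imwrite('pics/w6.png',im);np.save('w6cal.npy',cal,allow_pickle=True)
t=read_camera("top")
for q in ("watch","compass","snuffbox","harmonica"):
    print(q,lm("wrist",q,2,cal),lm("top",q,2))
    m=cut_out("wrist",q)
    if m:
        z={"watch":14,"compass":18,"snuffbox":20,"harmonica":20}[q]
        w=np.array([atz(cal,u,v,z,wray)[:2] for v,u in np.argwhere(m[0]['mask'])],np.float32);print('  ',m[0]['confidence'],cv2.minAreaRect(w),np.argwhere(m[0]['mask']).mean(0)[::-1])
E
```

```text
t 21.18 p [ 504.3 -439.6  270.6] x [0.001 1.    0.001] z [-0.001  0.001 -1.   ] F [-0.2  0.5 -0.3] gap 85.2 gf 0.0 j [-0.83  0.14  1.46 -0.    1.55 -0.83]
watch [(0.77, array([ 468.4, -414.6,   -2.9])), (0.57, array([ 7.165e+02, -3.276e+02,  1.000e-01]))] [(0.44, array([ 4.724e+02, -4.108e+02,  3.000e-01]))]
   0.89 ((473.0660400390625, -408.72650146484375), (61.20193862915039, 48.918827056884766), 54.35628890991211) [251.55182927 153.94435976]
compass [(0.75, array([ 5.669e+02, -3.968e+02,  3.000e-01]))] [(0.74, array([ 564.8, -398.6,    3.3])), (0.58, array([ 7.154e+02, -3.230e+02, -3.000e-01]))]
   0.94 ((564.6943359375, -400.0987243652344), (40.349552154541016, 44.0035400390625), 46.526573181152344) [327.83975026 144.37252862]
snuffbox [(0.91, array([ 443.9, -310.4,   -1.8]))] [(0.74, array([ 444.6, -312.7,   -1.3]))]
   0.89 ((443.7064208984375, -316.2462158203125), (42.55063247680664, 63.0739631652832), 82.82119750976562) [227.44147727  76.59318182]
harmonica [(0.53, array([ 717.7, -328.1,    1.9]))] [(0.41, array([515.7,  61.3,  25.9]))]
```

View pics/w6.png

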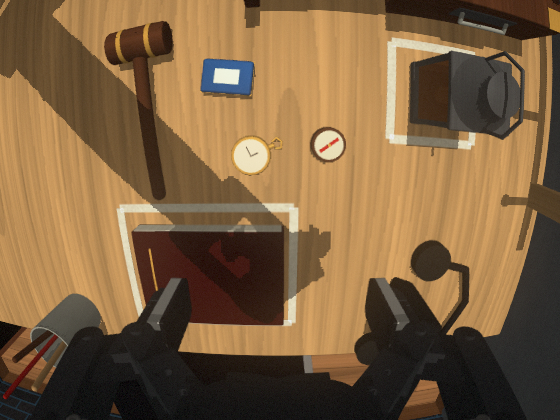

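The wrist view shows the snuffbox at (227,77), watch dial (251,155) with its bow at (277,144), and compass (328,145). No harmonica is out.

```bash
python3 - <<'E'
from h import *
k=np.load('w6cal.npy',allow_pickle=True).item();t=calibration("top")
for n,w,p in [("watch",(251,155),(388.4,224)),("compass",(328,144.5),(383.4,194.2)),("snuff",(227,77),(357.5,232))]:
    print(n,np.round(tri([wray(k,*w),ray(t,*p)]),1),np.round(atz(k,*w,16,wray),1),np.round(atz(t,*p,16),1))
a=atz(k,251,155,14,wray);b=atz(k,277,144,7,wray);d=b-a;print('bow',d,np.degrees(np.arctan2(d[1],d[0])))
for c in [(204,58),(255,62),(251,96),(201,92)]: print(np.round(atz(k,*c,20,wray),1))
k=np.load('w5cal.npy',allow_pickle=True).item()
for n,c,z in [("front inner top R",(254,322),92),("front inner top L",(242,54),92),("floor L front",(254,190),16),("floor L back",(388,188),16),("floor R front",(258,283),16),("chest front top L",(392,54),92),("chest front top R",(383,318),92),("post",(236,209),108),("div top front",(248,180),76),("right side top",(256,305),76)]:
    print(n,np.round(atz(k,*c,z,wray),1))
E
```

```text
watch [ 469.9 -415.1    6.5] [ 470.8 -413.6   16. ] [ 468.8 -412.9   16. ]
compass [ 567.3 -401.8    1.8] [ 565.4 -400.2   16. ] [ 564.5 -398.5   16. ]
snuff [ 442.3 -315.7    9.3] [ 443.1 -316.5   16. ] [ 441.9 -314.2   16. ]
bow [32.13820946 12.70867336 -7.        ] 21.575731458688708
[ 415.8 -291.6   20. ]
[ 477.2 -299.7   20. ]
[ 472.2 -341.1   20. ]
[ 411.6 -333.7   20. ]
front inner top R [ 481.5 -215.4   92. ]
front inner top L [477.5  99.8  92. ]
floor L front [481.4 -62.5  16. ]
floor L back [660.8 -59.   16. ]
floor R front [ 482.8 -201.8   16. ]
chest front top L [631.9 105.3  92. ]
chest front top R [ 650.5 -214.7   92. ]
post [469.6 -58.8 108. ]
div top front [479.8 -35.5  76. ]
right side top [ 483.7 -199.6   76. ]
```

```bash
python3 - <<'E'
from h import *
plan([((470,-413,60),down(23),7),((470,-413,4),down(23),3)])
E
```

```text
[[0.004, -0.005, 0.03], [0.003, -0.005, 0.031], [0.001, -0.006, 0.03], [0.001, -0.006, 0.03], [0.0, -0.006, 0.03], [-0.001, -0.007, 0.031], [-0.002, -0.005, 0.03], [0.0, 0.0, 0.019], [0.0, 0.0, 0.018], [0.0, 0.0, 0.019]] 
 [[0.0, 0.0, 9.6], [0.0, 0.0, 9.5], [0.0, 0.0, 9.6], [0.0, 0.0, 9.6], [0.0, 0.0, 9.6], [0.0, 0.0, 9.5], [0.0, 0.0, 9.6], [0.0, 0.0, 0.0], [0.0, 0.0, 0.0], [0.0, 0.0, 0.0]] 10
```

move_arm(offset=[[0.004,-0.005,0.03],[0.003,-0.005,0.031],[0.001,-0.006,0.03],[0.001,-0.006,0.03],[0,-0.006,0.03],[-0.001,-0.007,0.031],[-0.002,-0.005,0.03],[0,0,0.019],[0,0,0.019],[0,0,0.019]], delta_rot=[[0,0,9.6],[0,0,9.5],[0,0,9.6],[0,0,9.6],[0,0,9.6],[0,0,9.5],[0,0,9.6],[0,0,0],[0,0,0],[0,0,0]], grip=[1,1,1,1,1,1,1,1,1,1])

```text
t: 23.12
tool_pos: [471.0, -413.8, 2.6]
tcp_rot: [0.98, 0.2, 0.0, 0.001]
contact_force: [-0.3, -0.2, 0.4]
finger_gap: 85.7
grip_force: 0.0
```

move_arm(offset=[[0,0,0],[0,0,0],[0,0,0],[0,0,0],[0,0,0],[0,0,0]], delta_rot=[[0,0,0],[0,0,0],[0,0,0],[0,0,0],[0,0,0],[0,0,0]], grip=[0.8,0.6,0.5,0.4,0.4,0.4], squeeze=40)

```text
t: 23.88
tool_pos: [471.1, -413.9, 4.1]
tcp_rot: [0.98, 0.199, 0.001, 0.001]
contact_force: [0.5, -0.9, 5.7]
finger_gap: 47.8
grip_force: 41.8
```

```bash
python3 - <<'E'
from h import *
p,r=plan([((471,-413,60),down(23),2),((480,-390,165),down(21),3),((545,-121,165),down(0),9),((545,-121,60),down(0),4),((545,-121,23),down(0),2)])
E
```

```text
[[0.0, 0.0, -0.028], [0.0, -0.001, -0.028], [0.006, -0.006, -0.035], [0.006, -0.006, -0.035], [0.005, -0.006, -0.035], [0.018, -0.025, 0.0], [0.016, -0.026, 0.0], [0.015, -0.027, 0.0], [0.015, -0.027, 0.0], [0.013, -0.028, 0.0]] 
 [[0.1, 0.0, 0.0], [0.0, 0.0, 0.0], [0.0, 0.0, 0.7], [0.0, 0.0, 0.6], [0.0, 0.0, 0.7], [0.0, 0.0, 2.3], [0.0, 0.0, 2.4], [0.0, 0.0, 2.3], [0.0, 0.0, 2.3], [0.0, 0.0, 2.4]] 10
[[0.012, -0.028, 0.0], [0.011, -0.029, 0.0], [0.009, -0.029, 0.0], [0.009, -0.03, 0.0], [0.0, 0.0, 0.026], [0.0, 0.0, 0.027], [0.0, 0.0, 0.026], [0.0, 0.0, 0.026], [0.0, 0.0, 0.019], [0.0, 0.0, 0.018]] 
 [[0.0, 0.0, 2.3], [0.0, 0.0, 2.3], [0.0, 0.0, 2.4], [0.0, -0.1, 2.3], [0.0, 0.0, 0.0], [0.0, 0.0, 0.0], [0.0, 0.0, 0.0], [0.0, 0.0, 0.0], [0.0, 0.0, 0.0], [0.0, 0.0, 0.0]] 10
```

move_arm(offset=[[0,0,-0.028],[0,0,-0.028],[0.006,-0.006,-0.035],[0.006,-0.006,-0.035],[0.005,-0.006,-0.035],[0.018,-0.025,0],[0.016,-0.026,0],[0.015,-0.027,0],[0.015,-0.027,0],[0.013,-0.028,0]], delta_rot=[[0,0,0],[0,0,0],[0,0,0.7],[0,0,0.6],[0,0,0.7],[0,0,2.3],[0,0,2.4],[0,0,2.3],[0,0,2.3],[0,0,2.4]], grip=[0.4,0.4,0.4,0.4,0.4,0.4,0.4,0.4,0.4,0.4])

```text
t: 25.12
tool_pos: [515.2, -239.0, 162.7]
tcp_rot: [0.997, 0.08, -0.001, -0.001]
contact_force: [-1.0, 0.4, -0.8]
finger_gap: 48.3
grip_force: 41.5
```

move_arm(offset=[[0.012,-0.028,0],[0.011,-0.029,0],[0.009,-0.029,0],[0.009,-0.03,0],[0,0,0.026],[0,0,0.027],[0,0,0.026],[0,0,0.026],[0,0,0]], delta_rot=[[0,0,2.3],[0,0,2.3],[0,0,2.4],[0,0,2.3],[0,0,0],[0,0,0],[0,0,0],[0,0,0],[0,0,0]], grip=[0.4,0.4,0.4,0.4,0.4,0.4,0.4,0.4,0.4])

```text
t: 26.25
tool_pos: [542.0, -119.7, 55.4]
tcp_rot: [1.0, 0.0, -0.003, -0.001]
contact_force: [0.9, 0.4, -1.0]
finger_gap: 47.5
grip_force: 41.5
```

```bash
python3 - <<'E'
from h import *
st();read_camera("side");print(lm("side","watch"),lm("side","prop_bay"))
E
```

```text
t 26.25 p [ 542.  -119.7   55.4] x [ 1.     0.    -0.007] z [-0.007  0.003 -1.   ] F [ 0.9  0.4 -1. ] gap 47.5 gf 41.5 j [-0.35  0.07  1.91 -0.    1.17  1.22]
[(0.57, array([ 539.4, -121.1,   50.6]))] [(0.75, array([ 560.3, -122.2,   12.5]))]
```

move_arm(offset=[[0,-0.001,0.015],[0,0,0.012],[0,0,0.005],[0,0,0.002],[0,0,0]], delta_rot=[[0,0,0],[0,0,0],[0,0,0],[0,0,0],[0,0,0]], grip=[0.4,0.4,0.4,0.4,0.4])

```text
t: 27.02
tool_pos: [544.9, -119.8, 24.9]
tcp_rot: [1.0, 0.0, 0.0, -0.0]
contact_force: [-0.6, 0.0, -0.5]
finger_gap: 47.7
grip_force: 41.5
```

move_arm(offset=[[0,0,0.002],[0,0,0.002],[0,0,0]], delta_rot=[[0,0,0],[0,0,0],[0,0,0]], grip=[0.4,0.4,0.4])

```text
t: 27.4
tool_pos: [544.7, -119.7, 20.7]
tcp_rot: [1.0, 0.0, -0.0, -0.0]
contact_force: [0.8, -0.1, -0.7]
finger_gap: 48.0
grip_force: 41.5
```

move_arm(offset=[[0,0,0.001],[0,0,0.001],[0,0,0]], delta_rot=[[0,0,0],[0,0,0],[0,0,0]], grip=[0.4,0.4,0.4])

```text
t: 27.78
tool_pos: [545.7, -119.8, 20.1]
tcp_rot: [1.0, 0.0, 0.001, 0.0]
contact_force: [-1.1, 1.4, 5.8]
finger_gap: 47.8
grip_force: 42.1
```

move_arm(offset=[[0,0,0],[0,0,0],[0,0,0],[0,0,-0.02],[0,0,-0.04],[0,0,-0.06],[0,0,-0.06],[0,0,-0.03],[0,0,0]], delta_rot=[[0,0,0],[0,0,0],[0,0,0],[0,0,0],[0,0,0],[0,0,0],[0,0,0],[0,0,0],[0,0,0]], grip=[0.6,0.68,0.7,0.7,0.7,0.7,0.8,1,1])

```text
t: 28.9
tool_pos: [546.8, -120.5, 234.4]
tcp_rot: [1.0, 0.0, 0.004, 0.002]
contact_force: [0.2, -0.2, -0.0]
finger_gap: 85.4
grip_force: 0.0
```

```bash
python3 - <<'E'
from h import *
st();cal=calibration("wrist");read_camera("wrist");print("wrist",lm("wrist","watch",2,cal))
read_camera("top");read_camera("side")
for c in("top","side"):
  for q in ("compass","snuffbox","watch"):print(c,q,lm(c,q,2))
plan([((545,-140,240),down(15),2),((560,-380,200),down(90),8),((565,-399.5,60),down(90),4)])
E
```

```text
t 28.9 p [ 546.8 -120.5  234.4] x [1.    0.    0.008] z [ 0.008 -0.003 -1.   ] F [ 0.2 -0.2 -0. ] gap 85.4 gf 0.0 j [-0.35 -0.11  1.77 -0.    1.48  1.22]
wrist [(0.74, array([ 542.9, -118.8,   15.7])), (0.67, array([ 7.454e+02, -5.310e+01,  6.000e-01]))]
top compass [(0.64, array([ 408.7, -581.5,    1.7]))]
top snuffbox [(0.68, array([ 448.1, -316.1,   -2.4]))]
top watch [(0.66, array([ 544.1, -122.1,   17.9]))]
side compass [(0.7, array([ 568.5, -397. ,   -2.5]))]
side snuffbox [(0.8, array([ 444.3, -317. ,   -3.4])), (0.32, array([ 543.3, -123.8,   18. ]))]
side watch [(0.45, array([ 542.6, -123. ,   18. ]))]
[[0.0, 0.01, -0.006], [-0.001, 0.01, -0.006], [-0.006, 0.03, 0.005], [-0.011, 0.028, 0.005], [-0.015, 0.026, 0.005], [-0.019, 0.023, 0.005], [-0.022, 0.02, 0.005], [-0.026, 0.016, 0.005], [-0.028, 0.011, 0.005], [-0.029, 0.007, 0.005]] 
 [[0.0, 0.0, -7.5], [0.0, 0.1, -7.5], [0.0, 0.0, -9.4], [0.0, 0.0, -9.3], [0.0, 0.0, -9.4], [0.0, 0.0, -9.4], [0.0, 0.0, -9.4], [0.0, 0.0, -9.3], [0.0, 0.0, -9.4], [0.0, 0.0, -9.4]] 10
[[-0.005, 0.001, 0.035], [-0.005, 0.001, 0.035], [-0.005, 0.002, 0.035], [-0.005, 0.001, 0.035]] 
 [[0.0, 0.0, 0.0], [0.0, 0.0, 0.0], [0.0, 0.0, 0.0], [0.0, 0.0, 0.0]] 4
```

move_arm(offset=[[0,0.01,-0.006],[-0.001,0.01,-0.006],[-0.006,0.03,0.005],[-0.011,0.028,0.005],[-0.015,0.026,0.005],[-0.019,0.023,0.005],[-0.022,0.02,0.005],[-0.026,0.016,0.005],[-0.028,0.011,0.005],[-0.029,0.007,0.005]], delta_rot=[[0,0,-7.5],[0,0,-7.5],[0,0,-9.4],[0,0,-9.3],[0,0,-9.4],[0,0,-9.4],[0,0,-9.4],[0,0,-9.3],[0,0,-9.4],[0,0,-9.4]], grip=[1,1,1,1,1,1,1,1,1,1])

```text
t: 30.65
tool_pos: [560.3, -381.0, 200.2]
tcp_rot: [0.705, 0.709, -0.0, -0.0]
contact_force: [0.5, 0.3, 0.0]
finger_gap: 85.6
grip_force: 0.0
```

```bash
python3 - <<'E'
from h import *
st();cal=calibration("wrist");read_camera("wrist")
for q in ("compass",): 
    print(lm("wrist",q,2,cal));m=cut_out("wrist",q)
    for k in m[:1]:
        w=np.array([atz(cal,u,v,18,wray)[:2] for v,u in np.argwhere(k['mask'])],np.float32);print(k['confidence'],cv2.minAreaRect(w))
plan([((565,-399.5,60),down(90),4),((565,-399.5,5),down(90),4)])
E
```

```text
t 30.65 p [ 560.3 -381.   200.2] x [-0.005  1.     0.   ] z [-0.  0. -1.] F [0.5 0.3 0. ] gap 85.6 gf 0.0 j [-0.71  0.19  1.51  0.    1.44 -0.71]
[(0.74, array([ 563.3, -396.4,    1.9]))]
0.98 ((565.3563232421875, -397.81689453125), (41.87913513183594, 43.81943130493164), 0.22226816415786743)
[[-0.005, 0.001, 0.035], [-0.004, 0.002, 0.035], [-0.005, 0.001, 0.035], [-0.005, 0.001, 0.035], [0.0, 0.0, 0.014], [0.0, 0.0, 0.013], [0.0, 0.0, 0.014], [0.0, 0.0, 0.014]] 
 [[0.0, 0.0, 0.0], [0.0, 0.0, -0.1], [-0.1, -0.1, 0.0], [0.0, 0.0, -0.1], [0.0, 0.0, 0.0], [0.0, 0.0, 0.0], [0.0, 0.0, 0.0], [0.0, 0.0, 0.0]] 8
```

move_arm(offset=[[-0.005,0.001,0.035],[-0.004,0.002,0.035],[-0.004,0.001,0.035],[-0.004,0.001,0.035],[0,0,0.015],[0,0,0.015],[0,0,0.014],[0,0,0.011]], delta_rot=[[0,0,0],[0,0,0],[0,0,0],[0,0,0],[0,0,0],[0,0,0],[0,0,0],[0,0,0]], grip=[1,1,1,1,1,1,1,1])

```text
t: 31.8
tool_pos: [565.8, -397.1, 5.9]
tcp_rot: [0.707, 0.707, 0.0, 0.0]
contact_force: [-0.3, -0.6, -0.1]
finger_gap: 85.5
grip_force: 0.0
```

move_arm(offset=[[0,0,0],[0,0,0],[0,0,0],[0,0,0],[0,0,0],[0,0,0]], delta_rot=[[0,0,0],[0,0,0],[0,0,0],[0,0,0],[0,0,0],[0,0,0]], grip=[0.8,0.6,0.5,0.35,0.35,0.35])

```text
t: 32.55
tool_pos: [566.1, -397.6, 7.1]
tcp_rot: [0.707, 0.707, 0.0, 0.001]
contact_force: [-0.1, 0.5, 5.5]
finger_gap: 42.3
grip_force: 40.9
```

```bash
python3 - <<'E'
from h import *
st();p0=np.array(ctrl.observe()['tool_pos'])
plan([((565,-397,165),down(90),4),((550,-68,165),down(90),10),((550,-68,60),down(90),4)])
E
```

```text
t 32.55 p [ 566.1 -397.6    7.1] x [-0.     1.    -0.001] z [ 0.001 -0.001 -1.   ] F [-0.1  0.5  5.5] gap 42.3 gf 40.9 j [-0.72  0.42  1.58 -0.    1.14 -0.72]
[[0.0, 0.0, -0.039], [0.0, 0.0, -0.04], [0.0, -0.001, -0.039], [0.0, 0.0, -0.04], [0.033, -0.001, 0.0], [0.033, -0.002, 0.0], [0.033, -0.001, 0.0], [0.033, -0.002, 0.0], [0.033, -0.001, 0.0], [0.033, -0.002, 0.0]] 
 [[0.0, 0.0, 0.0], [0.0, 0.0, 0.0], [0.1, 0.1, 0.0], [0.0, 0.0, 0.0], [0.0, 0.0, 0.0], [0.0, 0.0, 0.0], [0.0, 0.0, 0.0], [0.0, 0.0, 0.0], [0.0, 0.0, 0.0], [0.0, 0.0, 0.0]] 10
[[0.033, -0.001, 0.0], [0.033, -0.002, 0.0], [0.033, -0.001, 0.0], [0.032, -0.002, 0.0], [0.0, 0.0, 0.026], [0.0, 0.0, 0.027], [0.0, 0.0, 0.026], [0.0, 0.0, 0.026]] 
 [[0.0, 0.0, 0.0], [0.0, 0.0, 0.0], [0.0, 0.0, 0.0], [0.0, 0.0, 0.0], [0.0, 0.0, 0.0], [0.0, 0.0, 0.0], [0.0, 0.0, 0.0], [0.0, 0.0, 0.0]] 8
```

move_arm(offset=[[0,0,-0.039],[0,0,-0.04],[0,-0.001,-0.039],[0,0,-0.04],[0.033,-0.001,0],[0.033,-0.002,0],[0.033,-0.001,0],[0.033,-0.002,0],[0.033,-0.001,0],[0.033,-0.002,0]], delta_rot=[[0,0,0],[0,0,0],[0,0,0],[0,0,0],[0,0,0],[0,0,0],[0,0,0],[0,0,0],[0,0,0],[0,0,0]], grip=[0.35,0.35,0.35,0.35,0.35,0.35,0.35,0.35,0.35,0.35])

```text
t: 33.8
tool_pos: [554.7, -197.7, 162.8]
tcp_rot: [0.707, 0.707, -0.0, -0.001]
contact_force: [-0.7, 0.8, -0.6]
finger_gap: 42.1
grip_force: 40.7
```

move_arm(offset=[[0.033,-0.001,0],[0.033,-0.002,0],[0.033,-0.001,0],[0.031,-0.002,0],[0,0,0.026],[0,0,0.027],[0,0,0.026],[0,0,0.026],[0,0,0]], delta_rot=[[0,0,0],[0,0,0],[0,0,0],[0,0,0],[0,0,0],[0,0,0],[0,0,0],[0,0,0],[0,0,0]], grip=[0.35,0.35,0.35,0.35,0.35,0.35,0.35,0.35,0.35])

```text
t: 34.92
tool_pos: [546.6, -68.3, 55.6]
tcp_rot: [0.707, 0.707, -0.002, -0.003]
contact_force: [0.2, 0.6, 0.0]
finger_gap: 41.8
grip_force: 40.8
```

```bash
python3 - <<'E'
from h import *
st();read_camera("side");print(lm("side","compass"),lm("side","watch"))
k=calibration("side");m=cut_out("side","compass")
E
```

```text
t 34.92 p [546.6 -68.3  55.6] x [-0.     1.     0.002] z [-0.007  0.002 -1.   ] F [0.2 0.6 0. ] gap 41.8 gf 40.8 j [-0.26  0.06  1.92  0.    1.17 -0.26]
[(0.51, array([548.6, -66.4,  45.8]))] [(0.38, array([ 546.1, -121.3,   18.5]))]
```

move_arm(offset=[[0,0,0.014],[0,0,0.012],[0,0,0.004],[0,0,0.002],[0,0,0.001],[0,0,0]], delta_rot=[[0,0,0],[0,0,0],[0,0,0],[0,0,0],[0,0,0],[0,0,0]], grip=[0.35,0.35,0.35,0.35,0.35,0.35])

```text
t: 35.88
tool_pos: [549.6, -69.1, 26.1]
tcp_rot: [0.707, 0.707, 0.0, 0.0]
contact_force: [-0.1, -0.2, -0.5]
finger_gap: 42.0
grip_force: 40.8
```

move_arm(offset=[[0,0,0.002],[0,0,0.001],[0,0,0.001],[0,0,0]], delta_rot=[[0,0,0],[0,0,0],[0,0,0],[0,0,0]], grip=[0.35,0.35,0.35,0.35])

```text
t: 36.38
tool_pos: [550.2, -69.0, 23.1]
tcp_rot: [0.707, 0.707, 0.0, 0.0]
contact_force: [-2.5, 2.2, 6.2]
finger_gap: 42.1
grip_force: 41.3
```

move_arm(offset=[[0,0,0],[0,0,0],[0,0,0],[0,0,-0.02],[0,0,-0.04],[0,0,-0.06],[0,0,-0.06],[-0.02,0,-0.03],[-0.03,0,0]], delta_rot=[[0,0,0],[0,0,0],[0,0,0],[0,0,0],[0,0,0],[0,0,0],[0,0,0],[0,0,0],[0,0,0]], grip=[0.55,0.6,0.63,0.63,0.63,0.7,0.8,1,1])

```text
t: 37.5
tool_pos: [551.5, -119.7, 238.5]
tcp_rot: [0.706, 0.708, 0.002, 0.004]
contact_force: [0.8, -0.2, -0.5]
finger_gap: 85.5
grip_force: 0.0
```

```bash
python3 - <<'E'
from h import *
st();cal=calibration("wrist");read_camera("wrist")
for q in ("watch","compass"):print("wrist",lm("wrist",q,1,cal))
t=read_camera("top");read_camera("side")
for c in("top","side"):
  for q in ("compass","snuffbox","watch","gavel"):print(c,q,lm(c,q,1))
plan([((460,-300,200),down(82.5),5)])
E
```

```text
t 37.5 p [ 551.5 -119.7  238.5] x [-0.002  1.    -0.003] z [ 0.009 -0.003 -1.   ] F [ 0.8 -0.2 -0.5] gap 85.5 gf 0.0 j [-0.35 -0.1   1.75  0.    1.48 -0.35]
wrist [(0.56, array([ 544.7, -118.8,   16.3]))]
wrist [(0.93, array([547.2, -66.3,  15.9]))]
top compass [(0.41, array([544.7, -69.4,  19.3]))]
top snuffbox [(0.64, array([ 408.3, -579.9,   -1.2]))]
top watch [(0.73, array([685.2, 382. ,   2.8]))]
top gavel [(0.84, array([ 333.4, -259.9,    1.8]))]
side compass [(0.7, array([748., -54.,  -4.]))]
side snuffbox [(0.78, array([ 444.2, -318.8,   -2.4]))]
side watch [(0.71, array([448. , 404.9,   7.8]))]
side gavel [(0.66, array([ 329. , -259.8,   -1.3]))]
[[-0.036, -0.018, 0.006], [-0.037, -0.017, 0.007], [-0.037, -0.016, 0.006], [-0.038, -0.015, 0.006], [-0.038, -0.014, 0.007]] 
 [[0.0, 0.0, 1.5], [0.0, 0.0, 1.5], [0.0, 0.0, 1.5], [0.0, 0.0, 1.5], [0.0, 0.0, 1.5]] 5
```

move_arm(offset=[[-0.036,-0.018,0.006],[-0.037,-0.017,0.007],[-0.037,-0.016,0.006],[-0.038,-0.015,0.006],[-0.038,-0.014,0.007],[0,0,0]], delta_rot=[[0,0,1.5],[0,0,1.5],[0,0,1.5],[0,0,1.5],[0,0,1.5],[0,0,0]], grip=[1,1,1,1,1,1])

```text
t: 38.9
tool_pos: [458.4, -302.2, 199.1]
tcp_rot: [0.753, 0.658, -0.0, -0.001]
contact_force: [0.4, -0.4, 0.5]
finger_gap: 85.6
grip_force: 0.0
```

```bash
python3 - <<'E'
from h import *
st();cal=calibration("wrist");read_camera("wrist")
print(lm("wrist","snuffbox",2,cal))
m=cut_out("wrist","snuffbox")[0]
w=np.array([atz(cal,u,v,20,wray)[:2] for v,u in np.argwhere(m['mask'])],np.float32);b=cv2.minAreaRect(w);print(m['confidence'],b)
plan([((444,-316,60),down(82.5),4),((444,-316,6),down(82.5),4)])
E
```

```text
t 38.9 p [ 458.4 -302.2  199.1] x [0.134 0.991 0.001] z [-0.001  0.001 -1.   ] F [ 0.4 -0.4  0.5] gap 85.6 gf 0.0 j [-0.72 -0.11  1.82 -0.    1.43 -0.58]
[(0.83, array([ 441.9, -311.6,   -2.2]))]Traceback (most recent call last):
  File "<stdin>", line 4, in <module>
IndexError: list index out of range
```

```bash
python3 - <<'E'
from h import *
cal=calibration("wrist");im=read_camera("wrist")
h=cv2.cvtColor(im,cv2.COLOR_BGR2HSV);m=cv2.inRange(h,(100,120,40),(125,255,255))
n,l,s,c=cv2.connectedComponentsWithStats(m);i=1+np.argmax(s[1:,4]);print(s[i],c[i])
w=np.array([atz(cal,u,v,20,wray)[:2] for v,u in np.argwhere(l==i)],np.float32);print(cv2.minAreaRect(w))
plan([((443.5,-315.5,60),down(82.5),4),((443.5,-315.5,6),down(82.5),4)])
E
```

```text
[ 235  188   57   36 1157] [266.52117545 202.55834054]
((442.46661376953125, -314.6261291503906), (38.167823791503906, 58.63056564331055), 82.29756927490234)
[[-0.004, -0.004, 0.035], [-0.005, -0.003, 0.035], [-0.004, -0.004, 0.035], [-0.005, -0.004, 0.035], [0.0, 0.0, 0.014], [0.0, 0.0, 0.013], [0.0, 0.0, 0.014], [0.0, 0.0, 0.013]] 
 [[0.0, 0.0, 0.0], [0.0, 0.0, 0.0], [0.0, 0.0, 0.1], [0.0, 0.0, 0.0], [0.0, 0.0, 0.0], [0.0, 0.0, 0.0], [0.0, 0.0, 0.0], [0.0, 0.0, 0.0]] 8
```

move_arm(offset=[[-0.004,-0.004,0.035],[-0.005,-0.003,0.035],[-0.004,-0.004,0.035],[-0.004,-0.004,0.035],[0,0,0.014],[0,0,0.013],[0,0,0.014],[0,0,0.013]], delta_rot=[[0,0,0],[0,0,0],[0,0,0],[0,0,0],[0,0,0],[0,0,0],[0,0,0],[0,0,0]], grip=[1,1,1,1,1,1,1,1])

```text
t: 40.1
tool_pos: [443.3, -315.9, 5.9]
tcp_rot: [0.752, 0.659, 0.0, 0.001]
contact_force: [0.8, 0.7, -0.0]
finger_gap: 85.6
grip_force: 0.0
```

move_arm(offset=[[0,0,0],[0,0,0],[0,0,0],[0,0,0],[0,0,0]], delta_rot=[[0,0,0],[0,0,0],[0,0,0],[0,0,0],[0,0,0]], grip=[0.85,0.7,0.5,0.5,0.5])

```text
t: 40.72
tool_pos: [442.9, -315.9, 6.4]
tcp_rot: [0.752, 0.659, 0.0, 0.0]
contact_force: [-0.3, 0.7, 1.1]
finger_gap: 61.0
grip_force: 43.7
```

```bash
python3 - <<'E'
from h import *
st()
plan([((443.5,-315,165),down(82.3),4),((548,-174,165),down(90),6),((548,-174,60),down(90),4)])
E
```

```text
t 40.73 p [ 442.9 -315.9    6.4] x [ 0.13   0.991 -0.001] z [ 0.001 -0.001 -1.   ] F [-0.3  0.7  1.1] gap 61.0 gf 43.7 j [-0.76  0.11  1.95 -0.    1.07 -0.63]
[[0.0, 0.0, -0.04], [0.0, 0.0, -0.039], [0.001, 0.0, -0.04], [0.0, 0.001, -0.04], [0.026, 0.014, 0.0], [0.025, 0.015, 0.0], [0.025, 0.015, 0.0], [0.024, 0.016, 0.0], [0.025, 0.016, 0.0], [0.024, 0.017, 0.0]] 
 [[0.0, 0.0, 0.1], [0.0, 0.0, 0.0], [0.0, 0.0, 0.1], [0.0, 0.0, 0.0], [0.0, 0.0, -1.3], [0.0, 0.0, -1.3], [0.0, 0.0, -1.2], [0.0, 0.0, -1.3], [0.0, 0.0, -1.3], [0.0, 0.0, -1.3]] 10
[[0.0, 0.0, 0.026], [0.0, 0.0, 0.027], [0.0, 0.0, 0.026], [0.0, 0.0, 0.026]] 
 [[0.0, 0.0, 0.0], [0.0, 0.0, 0.0], [0.0, 0.0, 0.0], [0.0, 0.0, 0.0]] 4
```

move_arm(offset=[[0,0,-0.04],[0,0,-0.039],[0.001,0,-0.04],[0,0.001,-0.04],[0.026,0.014,0],[0.025,0.015,0],[0.025,0.015,0],[0.024,0.016,0],[0.025,0.016,0],[0.026,0.017,0]], delta_rot=[[0,0,0],[0,0,0],[0,0,0],[0,0,0],[0,0,-1.3],[0,0,-1.3],[0,0,-1.2],[0,0,-1.3],[0,0,-1.3],[0,0,-1.2]], grip=[0.5,0.5,0.5,0.5,0.5,0.5,0.5,0.5,0.5,0.5])

```text
t: 41.98
tool_pos: [547.9, -170.1, 164.5]
tcp_rot: [0.706, 0.708, -0.0, -0.0]
contact_force: [0.0, 0.2, -1.2]
finger_gap: 60.8
grip_force: 44.1
```

move_arm(offset=[[0,0,0.026],[0,0,0.027],[0,0,0.026],[0,0,0]], delta_rot=[[0,0,0],[0,0,0],[0,0,0],[0,0,0]], grip=[0.5,0.5,0.5,0.5])

```text
t: 42.48
tool_pos: [545.5, -170.0, 82.9]
tcp_rot: [0.706, 0.708, -0.001, -0.003]
contact_force: [0.1, -0.2, -0.8]
finger_gap: 60.7
grip_force: 44.0
```

```bash
python3 - <<'E'
from h import *
st();cal=calibration("wrist");im=read_camera("wrist");s=read_camera("side")
print(lm("side","snuffbox",2),lm("side","watch",1),lm("side","prop_bay",1))
cv2.imwrite('pics/w7.png',np.hstack([cv2.resize(im,(480,360)),cv2.resize(s[160:260,230:330],(320,360))]))
E
```

```text
t 42.48 p [ 545.5 -170.    82.9] x [-0.002  1.     0.003] z [-0.006  0.003 -1.   ] F [ 0.1 -0.2 -0.8] gap 60.7 gf 44.0 j [-0.43  0.07  1.86 -0.    1.22 -0.43]
[(0.53, array([ 547.4, -174.1,   74. ]))] [(0.58, array([ 542.9, -121.8,   16.2]))] [(0.69, array([ 559.7, -125.8,   14.2]))]
```

View pics/w7.png

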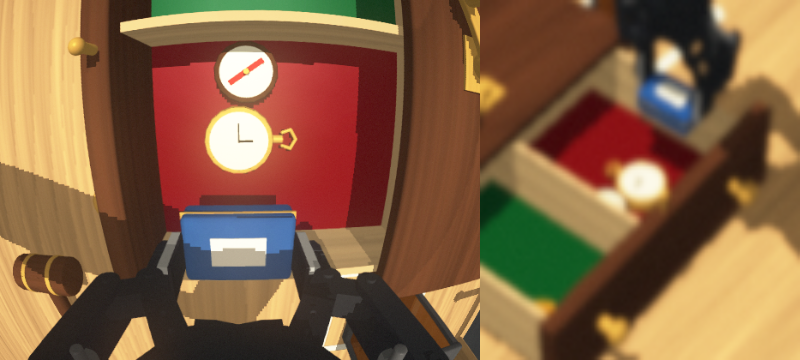

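Compass at (245,72) and watch at (238,140) both lie dial up, and the snuffbox (238,243) is held clear of them. Lowering it.

move_arm(offset=[[-0.002,0,0.02],[0,0,0.02],[0,0,0.012],[0,0,0.004],[0,0,0.001],[0,0,0]], delta_rot=[[0,0,0],[0,0,0],[0,0,0],[0,0,0],[0,0,0],[0,0,0]], grip=[0.5,0.5,0.5,0.5,0.5,0.5])

```text
t: 43.48
tool_pos: [548.2, -173.2, 29.4]
tcp_rot: [0.706, 0.708, 0.0, 0.001]
contact_force: [0.6, -0.3, -0.8]
finger_gap: 60.7
grip_force: 44.1
```

move_arm(offset=[[0,0,0.003],[0,0,0.002],[0,0,0.001],[0,0,0]], delta_rot=[[0,0,0],[0,0,0],[0,0,0],[0,0,0]], grip=[0.5,0.5,0.5,0.5])

```text
t: 43.98
tool_pos: [547.6, -173.0, 22.7]
tcp_rot: [0.706, 0.708, -0.0, -0.0]
contact_force: [-1.0, 0.5, -0.8]
finger_gap: 60.5
grip_force: 44.1
```

move_arm(offset=[[0,0,0.001],[0,0,0.001],[0,0,0]], delta_rot=[[0,0,0],[0,0,0],[0,0,0]], grip=[0.5,0.5,0.5])

```text
t: 44.35
tool_pos: [548.5, -173.1, 22.3]
tcp_rot: [0.706, 0.708, 0.0, 0.0]
contact_force: [-1.3, 2.5, 5.9]
finger_gap: 60.7
grip_force: 44.8
```

move_arm(offset=[[0,0,0],[0,0,0],[0,0,0],[0,0,-0.02],[0,0,-0.04],[0,0,-0.06],[0,0,-0.06],[0.02,-0.03,0],[0.04,-0.04,0],[0.03,-0.03,0]], delta_rot=[[0,0,0],[0,0,0],[0,0,0],[0,0,0],[0,0,0],[0,0,0],[0,0,0],[0,0,0],[0,0,0],[0,0,0]], grip=[0.75,0.82,0.85,0.85,0.85,0.85,0.5,0,0,0])

```text
t: 45.6
tool_pos: [446.0, -82.2, 201.9]
tcp_rot: [0.707, 0.708, 0.0, 0.0]
contact_force: [0.3, -0.1, 1.0]
finger_gap: 0.8
grip_force: 0.0
```

```bash
python3 - <<'E'
from h import *
st();cal=calibration("wrist");im=read_camera("wrist");t=read_camera("top")
for q in ("snuffbox","watch","compass"):print(q,lm("wrist",q,1,cal),lm("top",q,1))
for q in ("coin0",):print(q,lm("wrist",q,6,cal),lm("top",q,5))
cv2.imwrite('pics/w8.png',np.hstack([cv2.resize(im,(400,300)),cv2.resize(t[140:250,200:340],(400,300))]))
plan([((405,-54,200),down(90),1),((405,-54,48),down(90),4)])
E
```

```text
t 45.6 p [446.  -82.2 201.9] x [-0.001  1.    -0.   ] z [ 0. -0. -1.] F [ 0.3 -0.1  1. ] gap 0.8 gf 0.0 j [-0.35 -0.36  2.03 -0.    1.47 -0.35]
snuffbox [(0.68, array([ 541.9, -170.2,   18.5]))] [(0.46, array([ 547.8, -168.7,   16.1]))]
watch [(0.87, array([ 540.4, -118.2,   14.1]))] [(0.51, array([ 543.8, -120.9,   14. ]))]
compass [(0.7, array([544.7, -66. ,  15.9]))] []
coin0 [(0.87, array([551.6,  67.8,  24.1])), (0.84, array([608. ,  73.3,  32.9])), (0.74, array([512.2,  62.4,  21.3])), (0.47, array([516.6,  54.9,  19.7])), (0.2, array([543.3, -68.5,  18.9]))] [(0.62, array([550.5,  69.5,  21. ])), (0.53, array([514.9,  63.4,  26.8])), (0.42, array([607.7,  70.8,  28.7]))]
[[0.03, -0.043, 0.001], [0.0, 0.0, 0.038], [0.0, 0.0, 0.038], [0.0, 0.0, 0.038], [0.0, 0.0, 0.038]] 
 [[0.0, 0.0, 0.1], [0.0, 0.0, 0.0], [0.0, 0.0, 0.0], [0.0, 0.0, 0.0], [0.0, 0.0, 0.0]] 5
```

View pics/w8.png

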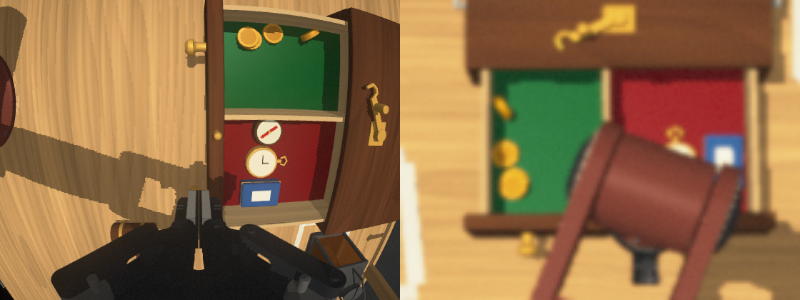

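All in: compass (268,131), watch (262,162) and snuffbox (260,195) in the red bay, dials up, and four coins in the green bay. Going to push the drawer.

move_arm(offset=[[0.03,-0.043,0],[0,0,0.038],[0,0,0.04],[0,0,0.04],[0,0,0.034],[0,0.01,0],[0,0.012,0],[0,0.012,0],[0,0.012,0],[0,0.012,0]], delta_rot=[[0,0,0],[0,0,0],[0,0,0],[0,0,0],[0,0,0],[0,0,0],[0,0,0],[0,0,0],[0,0,0],[0,0,0]], grip=[0,0,0,0,0,0,0,0,0,0])

```text
t: 47.35
tool_pos: [464.2, -53.5, 49.9]
tcp_rot: [0.706, 0.708, 0.0, 0.001]
contact_force: [-3.0, -2.5, 3.0]
finger_gap: -0.1
grip_force: 1.3
```

move_arm(offset=[[0,0.012,0],[0,0.012,0],[0,0.012,0],[0,0.012,0],[0,0.012,0],[0,0.012,0],[0,0.012,0],[0,0.012,0],[0,0.012,0],[0,0.01,0]], delta_rot=[[0,0,0],[0,0,0],[0,0,0],[0,0,0],[0,0,0],[0,0,0],[0,0,0],[0,0,0],[0,0,0],[0,0,0]], grip=[0,0,0,0,0,0,0,0,0,0])

```text
t: 48.6
tool_pos: [581.2, -53.0, 48.7]
tcp_rot: [0.706, 0.708, -0.0, -0.0]
contact_force: [-2.6, 1.3, -1.1]
finger_gap: 0.1
grip_force: 1.3
```

```bash
python3 - <<'E'
from h import *
st();read_camera("side");read_camera("top")
print(lm("side","prop_bay",1),lm("side","coin_bay",1),lm("side","latch_stud",1),lm("top","latch_stud",1),lm("top","coin_bay",1))
E
```

```text
t 48.6 p [581.2 -53.   48.7] x [-0.002  1.     0.   ] z [-0.  0. -1.] F [-2.6  1.3 -1.1] gap 0.1 gf 1.3 j [-0.22  0.14  1.85 -0.    1.16 -0.22]
[(0.65, array([ 705.4, -120.6,   14.5]))] [(0.94, array([703.4,  26.6,  13.2]))] [(0.6, array([676.7, -16.6, 114. ]))] [(0.44, array([681.6, -15.2, 112.2]))] [(0.28, array([ 333.9, -260.8,    0.4]))]
```

move_arm(offset=[[0,0.006,0],[0,0.005,0],[0,0.003,0],[0,0.002,0],[0,0.002,0],[0,0,0]], delta_rot=[[0,0,0],[0,0,0],[0,0,0],[0,0,0],[0,0,0],[0,0,0]], grip=[0,0,0,0,0,0])

```text
t: 49.7
tool_pos: [596.1, -52.8, 48.6]
tcp_rot: [0.706, 0.708, -0.002, -0.003]
contact_force: [-12.0, 0.4, 7.3]
finger_gap: -0.2
grip_force: 6.4
```

move_arm(offset=[[0,0.001,0],[0,0,0]], delta_rot=[[0,0,0],[0,0,0]], grip=[0,0])

```text
t: 49.95
tool_pos: [596.1, -52.8, 48.6]
tcp_rot: [0.706, 0.708, -0.003, -0.003]
contact_force: [-16.2, -0.4, 9.8]
finger_gap: -0.0
grip_force: 8.4
```

```bash
python3 - <<'E'
from h import *
st();read_camera("side");read_camera("top")
print(lm("side","prop_bay",1),lm("side","coin_bay",1),lm("side","chest",1),lm("side","latch_stud",1),lm("top","latch_stud",1),lm("top","chest",1))
E
```

```text
t 49.95 p [596.1 -52.8  48.6] x [-0.002  1.     0.   ] z [-0.009  0.    -1.   ] F [-16.2  -0.4   9.8] gap -0.0 gf 8.4 j [-0.21  0.18  1.8  -0.    1.17 -0.21]
[] [(0.66, array([273.4, 368.3,  -0.9]))] [(0.57, array([746.3, -52.3,  -2.4]))] [(0.63, array([674.8, -15.6, 113.5]))] [(0.47, array([687.3, 379. ,  -0.9]))] [(0.57, array([749.2, -51.8,   0.9]))]
```

Drawer is stalled against its stop, so it's shut. Backing off and going to the hook.

```bash
python3 - <<'E'
from h import *
plan([((560,-53,50),down(90),2),((560,-50,200),down(92),4),((672,-17,200),down(118.5),4)])
E
```

```text
[[0.0, -0.018, -0.001], [0.0, -0.018, 0.0], [0.001, 0.0, -0.038], [0.0, 0.0, -0.037], [0.001, 0.0, -0.038], [0.001, 0.0, -0.037], [0.007, 0.028, 0.0], [0.004, 0.029, 0.0], [0.001, 0.029, 0.0], [-0.003, 0.029, 0.0]] 
 [[-0.3, 0.0, 0.1], [-0.2, 0.0, 0.0], [0.0, 0.0, -0.5], [0.0, 0.0, -0.5], [0.0, 0.0, -0.5], [0.0, 0.0, -0.5], [0.0, 0.0, -6.6], [0.0, 0.0, -6.6], [0.0, 0.0, -6.7], [0.0, 0.0, -6.6]] 10
```

move_arm(offset=[[0,-0.02,0],[0,-0.02,0],[0.001,0,-0.038],[0,0,-0.037],[0.001,0,-0.038],[0.001,0,-0.037],[0.007,0.028,0],[0.004,0.029,0],[0.001,0.029,0],[-0.003,0.029,0]], delta_rot=[[0,0,0],[0,0,0],[0,0,-0.5],[0,0,-0.5],[0,0,-0.5],[0,0,-0.5],[0,0,-6.6],[0,0,-6.6],[0,0,-6.7],[0,0,-6.6]], grip=[0,0,0,0,0,0,0.2,0.4,0.5,0.5])

```text
t: 51.6
tool_pos: [672.4, -16.7, 199.0]
tcp_rot: [0.509, 0.861, 0.0, 0.001]
contact_force: [0.2, -0.5, 0.3]
finger_gap: 43.0
grip_force: 0.0
```

```bash
python3 - <<'E'
from h import *
st();cal=calibration("wrist");im=read_camera("wrist");cv2.imwrite('pics/w9.png',im);np.save('w9cal.npy',cal,allow_pickle=True)
print(lm("wrist","latch_stud",2,cal),lm("wrist","chest",1,cal))
read_camera("side");print(lm("side","latch_stud",2))
E
```

```text
t 51.6 p [672.4 -16.7 199. ] x [-0.482  0.876 -0.001] z [ 0.001 -0.    -1.   ] F [ 0.2 -0.5  0.3] gap 43.0 gf 0.0 j [-0.14  0.18  1.53 -0.    1.43 -0.64]
[(0.91, array([673.2, -17.1, 117.3]))] [(0.84, array([ 7.426e+02, -5.670e+01, -6.000e-01]))]
[(0.28, array([ 7.176e+02, -3.257e+02, -2.000e-01]))]
```

View pics/w9.png

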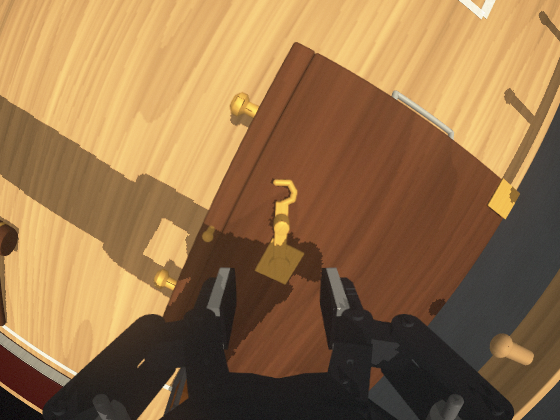

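```bash
python3 - <<'E'
from h import *
k=np.load('w9cal.npy',allow_pickle=True).item()
def wp(p):
    P=k['pose'];q=P[:3,:3].T@(np.array(p,float)-P[:3,3]);th=np.arctan2(np.hypot(q[0],q[1]),-q[2]);u=np.array([q[0],-q[1]])/np.hypot(q[0],q[1])
    return np.round(np.array([k['cx'],k['cy']])+k['fx']*th*u,1)
for z in (103,123): print(z,wp((675,-17,z)))
print('pivot',wp((696,-54,100)))
print('base plate c',atz(k,279,262,95,wray),'hooktip',atz(k,286,180,100,wray),'post',atz(k,208,235,108,wray))
for uv in ((281,215),(281,220),(280,235),(279,240)): print(uv,[np.round(atz(k,*uv,z,wray)[:2],1) for z in (103,123)])
im=cv2.imread('pics/w9.png');cv2.imwrite('pics/w9c.png',cv2.resize(im[165:295,190:350],None,fx=4.5,fy=4.5,interpolation=cv2.INTER_CUBIC))
E
```

```text
103 [281.3 219.5]
123 [281.6 228.9]
pivot [281.8 266.1]
base plate c [693.3395231  -54.01780958  95.        ] hooktip [663.25403555  11.64589105 100.        ] post [629.74495592 -54.64982735 108.        ]
(281, 215) [array([673. , -13.9]), array([669.5,  -8. ])]
(281, 220) [array([675. , -17.5]), array([671.3, -11.3])]
(280, 235) [array([680.4, -29. ]), array([676.3, -21.8])]
(279, 240) [array([681.8, -33.1]), array([677.6, -25.6])]
```

View pics/w9c.png

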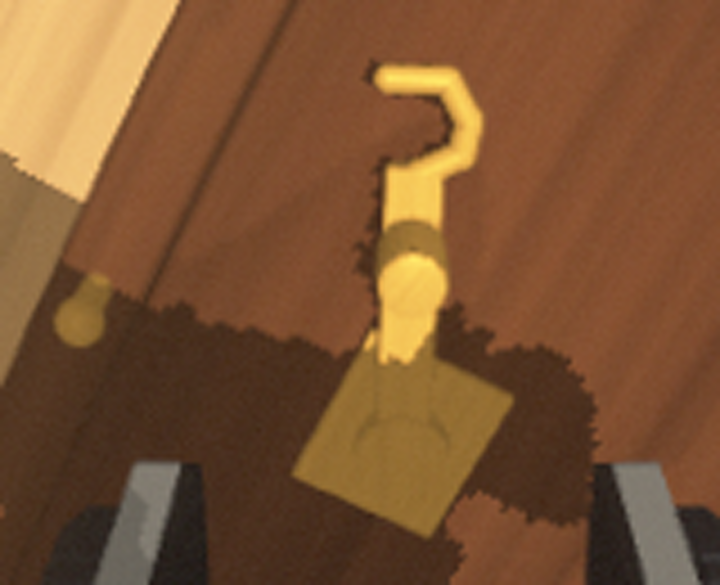

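The stud top is at crop (412,284), which matches the predicted projection of (675,-17,123) within 1 px. The drawer front is flush. Descend around the stud and close loosely.

move_arm(offset=[[-0.001,0.002,0.02],[0,0,0.03],[0,0,0.025],[0,0,0.015],[0,0,0],[0,0,0],[0,0,0]], delta_rot=[[0,0,0],[0,0,0],[0,0,0],[0,0,0],[0,0,0],[0,0,0],[0,0,0]], grip=[0.5,0.5,0.5,0.5,0.3,0.22,0.22], squeeze=20)

```text
t: 52.72
tool_pos: [674.1, -17.0, 110.5]
tcp_rot: [0.511, 0.86, 0.001, 0.001]
contact_force: [0.3, -0.9, -0.3]
finger_gap: 18.6
grip_force: 0.0
```

```bash
python3 - <<'E'
from h import *
st()
piv=np.array([696,-54.]);w=[]
for a in np.linspace(61.5,-3,13)[1:]:
    b=np.radians(a);w.append(((*(piv+42*np.array([-np.cos(b),np.sin(b)])),108),down(180-a),1))
plan(w)
E
```

```text
t 52.73 p [674.1 -17.  110.5] x [-0.479  0.878 -0.002] z [ 0.003 -0.    -1.   ] F [ 0.3 -0.9 -0.3] gap 18.6 gf 0.0 j [-0.14  0.26  1.59  0.    1.29 -0.63]
[[-0.001, -0.002, 0.003], [0.0, -0.004, 0.0], [0.0, -0.004, 0.0], [-0.001, -0.004, 0.0], [0.0, -0.004, 0.0], [0.0, -0.004, 0.0], [0.0, -0.004, 0.0], [0.0, -0.004, 0.0], [0.0, -0.004, 0.0], [-0.001, -0.004, -0.001]] 
 [[0.1, 0.1, -5.3], [0.0, 0.0, -5.4], [0.0, 0.0, -5.3], [0.0, 0.0, -5.4], [0.0, 0.0, -5.4], [0.0, 0.0, -5.4], [0.0, 0.0, -5.3], [0.0, 0.0, -5.4], [0.0, 0.0, -5.4], [0.0, 0.0, -5.4]] 10
[[0.0, -0.004, 0.0], [0.0, -0.004, 0.0]] 
 [[0.0, 0.0, -5.3], [0.0, 0.0, -5.4]] 2
```

move_arm(offset=[[-0.001,-0.003,0.001],[0,-0.004,0],[0,-0.004,0],[-0.001,-0.004,0],[0,-0.004,0],[0,-0.004,0],[0,-0.004,0],[0,-0.004,0],[0,-0.004,0],[-0.001,-0.004,0]], delta_rot=[[0,0,-5.3],[0,0,-5.4],[0,0,-5.3],[0,0,-5.4],[0,0,-5.4],[0,0,-5.4],[0,0,-5.3],[0,0,-5.4],[0,0,-5.4],[0,0,-5.4]], grip=[0.22,0.22,0.22,0.22,0.22,0.22,0.22,0.22,0.22,0.22])

```text
t: 53.98
tool_pos: [653.4, -48.7, 109.2]
tcp_rot: [0.066, 0.998, 0.0, 0.001]
contact_force: [-0.6, 1.6, 0.8]
finger_gap: 18.9
grip_force: 0.7
```

move_arm(offset=[[0,-0.004,0],[0,-0.003,0],[0,0,0]], delta_rot=[[0,0,-5.3],[0,0,-2.4],[0,0,0]], grip=[0.22,0.22,0.22])

```text
t: 54.35
tool_pos: [652.8, -56.0, 109.0]
tcp_rot: [0.0, 1.0, -0.0, 0.001]
contact_force: [0.3, -0.3, 0.1]
finger_gap: 19.0
grip_force: 0.0
```

```bash
python3 - <<'E'
from h import *
st();cal=calibration("wrist");im=read_camera("wrist");print(lm("wrist","latch_stud",1,cal))
read_camera("side");print(lm("side","latch_stud",1))
E
```

```text
t 54.35 p [652.8 -56.  109. ] x [-1.     0.001 -0.002] z [ 0.002 -0.    -1.   ] F [ 0.3 -0.3  0.1] gap 19.0 gf 0.0 j [-0.2   0.22  1.64  0.    1.28 -1.77]
[(0.77, array([649.6, -51.6, 114.1]))]
[(0.44, array([652.3, -53.3, 113.9]))]
```

move_arm(offset=[[0,-0.002,0],[0,-0.001,0],[0,0,0]], delta_rot=[[0,0,0],[0,0,0],[0,0,0]], grip=[0.22,0.22,0.22])

```text
t: 54.92
tool_pos: [652.2, -58.2, 107.9]
tcp_rot: [-0.0, 1.0, 0.001, -0.0]
contact_force: [-0.3, 4.8, 1.2]
finger_gap: 18.8
grip_force: 1.9
```

move_arm(offset=[[0,-0.001,0],[0,-0.001,0],[0,0,0]], delta_rot=[[0,0,0],[0,0,0],[0,0,0]], grip=[0.22,0.22,0.22])

```text
t: 55.3
tool_pos: [652.2, -58.4, 107.9]
tcp_rot: [-0.0, 1.0, 0.002, -0.0]
contact_force: [-0.6, 8.8, 1.5]
finger_gap: 18.8
grip_force: 4.6
```

The stop is reached: the force rises with no further motion. Centre the fingers off the stud and lift away.

move_arm(offset=[[0,0.003,0],[0,0.002,0],[0,0,-0.02],[0,0,-0.04],[0,0,-0.05],[0,0,-0.05],[0,0,-0.04],[0.05,0,0],[0.05,0,0],[0,0,0]], delta_rot=[[0,0,0],[0,0,0],[0,0,0],[0,0,0],[0,0,0],[0,0,0],[0,0,0],[0,0,0],[0,0,0],[0,0,0]], grip=[0.22,0.24,0.24,0.24,0.24,0.24,0.24,0.24,0.24,0.24])

```text
t: 56.55
tool_pos: [549.9, -56.1, 309.2]
tcp_rot: [0.0, 1.0, -0.0, 0.001]
contact_force: [1.1, -0.4, -0.7]
finger_gap: 20.5
grip_force: 0.0
```

```bash
python3 - <<'E'
from h import *
st();cal=calibration("wrist");im=read_camera("wrist");print(lm("wrist","latch_stud",1,cal))
s=read_camera("side");print(lm("side","latch_stud",1),lm("side","tray",1))
for q in ("gavel","goblet","skull"):print(q,lm("side",q,1))
cv2.imwrite('pics/w10.png',np.hstack([cv2.resize(im,(400,300)),cv2.resize(s[130:250,150:310],(400,300))]))
E
```

```text
t 56.55 p [549.9 -56.1 309.2] x [-1.     0.001 -0.001] z [ 0.001 -0.001 -1.   ] F [ 1.1 -0.4 -0.7] gap 20.5 gf 0.0 j [-0.24 -0.16  1.69 -0.    1.61 -1.81]
[(0.88, array([650.4, -58.1, 117.2]))]
[(0.54, array([649.6, -56.8, 114.1]))] [(0.96, array([455.4, 345.9,  -2.5]))]
gavel [(0.96, array([ 3.296e+02, -2.594e+02, -1.000e-01]))]
goblet [(0.58, array([ 2.718e+02,  3.642e+02, -1.000e-01]))]
skull [(0.79, array([ 6.879e+02,  3.803e+02, -2.000e-01]))]
```

View pics/w10.png

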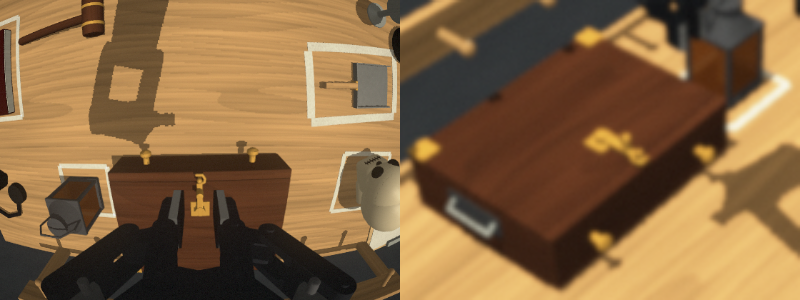

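The hook sits straight to the front on its post (wrist (200,190)), the drawer front is flush, and the tray stands in its outline (370,85). Handing in.

```bash
python3 -c "
from cell import *
print(job_done())"
```

```text
the job is handed in; nothing more can be done
None
```

I handed the job in at about 57 s of the 200: four coins in the green bay, tray back in its outline, watch and compass (dial up) and snuffbox in the red bay, drawer shut, and hook round on its post; the harmonica was not out today.

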